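Rotate the sterile bottle caps with the tongs

ROBOT

A 6-joint arm with a two-finger parallel gripper is mounted at the origin on the work surface. World frame = base frame: x ahead of the robot, y to its left, z up, the work surface at z = 0. Lengths are in m, angles in rad, forces in N, time in s.
With the tool pointing down it reaches from about 0.35 to 0.775 m from the base axis. Payload 7.3 kg.
Tool frame: the origin (TCP) lies at the very end of the fingers, on their centre line; the grasp point (between the pads) lies grip_point_offset behind it (grip_point_offset is the distance from the TCP to the grasp point, in m); z points along the fingers, y is the direction in which the jaws open and shut (so a half turn about z gives the same grasp; the last joint's range is limited). The gripper opens to 92 mm and grips with 3 to 60 N. Pads are 19 mm wide; open, the fingers measure 130 mm over their backs; the gripper's body (75 mm by 190 mm) begins 47 mm behind the grasp point.
Start: joints at [-1.333, 0.342, 1.524, -0, 1.275, -0.146], TCP at [0.197, -0.487, 0.227] pointing down, gripper open.
Joint ranges: [-2.53, 2.53], [-0.77, 2.02], [0.04, 2.7], [-1, 4.14], [0.28, 2.66], [-3.11, 3.11]. Speed limits (rad/s): [2.57, 2.57, 3.14, 3.14, 3.14, 3.14].

INTERFACE

Orientations are given as [roll, pitch, yaw] about the fixed x, y, z axes, in that order (R = Rz(yaw) Ry(pitch) Rx(roll)).
In Python, from cell import * gives the robot as it stands.
- The arm moves only by the shell command python3 -m inch 'ROWS' [OPENING] [FORCE]. ROWS is JSON, a list that holds one entry, the list of rows, each a list of 4 numbers: the shift along the tool's x, y, z in mm, then the turn about the tool's z in rad. In form: [[[x, y, z, roll], ...]]. A call has 1 to 10 rows; each row shifts and turns the commanded pose from where the row before left it, along the tool's axes as they then stand; what a row does not reach is not made up. A row lasts 1/8 s, in which the tool goes at most 62.5 mm and 10.7 degrees, less where a joint would pass 70% of its speed; a pose out of reach is approached as far as the arm can. A call with a gripper value outside its range is refused whole. OPENING is the closure, from -1 (fully open) to 1 (shut), set as the call begins (- or left out, the last holds). The fingers move at their own pace and stop on an object; FORCE is the grip in N (left out, the last holds). Time passes only in rows, so rows that do not move let the fingers close. It gives the time, the measured TCP pose, the force and the opening at its end, in the units of the state.
- observe(): the state, without advancing time (a new reading comes with each control period).
- read_camera(name): name is "scene" or "top"; returns a dict with "img" (384x512x3 uint8, blue, green, red), "fx", "fy", "cx", "cy" (pixels), "eye" and "rotation" of the camera in the world. Camera axes: x right, y down, z forward; pixel columns grow to the right and rows downward; lengths in m; the calibration is good to about 2 mm. A picture is of the moment at which its call begins. There is no depth.
- hand_in(): hands the job in, once; it reports no verdict.
Trained networks look in the newest picture that a camera, given by its name, has taken for a name from the list of things; names that differ only in an ending like _2 or _b are one class to them, and where a whole thing is asked for, a point or a joint stands for the part that bears it (a point fixed in the world has none). Each returns a list of dicts, best first, with "conf" (0 to 1); they miss things now and then, are a little off and sometimes report something else, mostly with a low value. They report only what shows in the picture. A call takes as long as a camera call. They do not tell look-alikes from the thing itself.
- boxes_of(camera, label): "at" ([row, column] in pixels, amid what is visible of it).
- place_of(camera, label): "at" ([row, column] in pixels: a listed point, or the origin of a listed thing).
The state is a dict: "time": time; "qpos": joint angles; "qvel": joint speeds; "joint_efforts": joint torques, N m; "tool_pos": TCP position; "tool_rot": TCP orientation; "contact_force": force on the tool from outside, world axes, zero at the start; "torque": the same for the moment, N m; "opening": finger opening in m.
Only numpy, scipy, OpenCV 4.12 (cv2) and the standard library are available. Lean on these libraries where they do the work, as an engineer would, in place of code of your own. Each camera call takes 0.05 s, during which the arm holds its last target. There are 200 camera calls.

TASK

The domed bottle caps are sterile, so handle them only with the sprung tongs, squeezing gently, and never let one drop. Bring the older cap on the little wooden shelf forward from under the roof until it rests against the front lip, then take the fresh cap out of the metal tray and stand it in line behind the older one, less than a finger's width (about 15 mm) apart. Put the tongs back upright in their stand and leave everything else where it is.

Things in the scene. Friction and masses are not known exactly. Their poses are not given: they have to be found in the camera images.
- tongs: Steel sprung tongs, white grips and jaws, 60 g, 117 mm tall, upright, jaws down, in their stand. Origin midway between the two finger grips; z up, away from the jaws; arms on the +y (left) and -y (right) sides. Grips: level round bars at the origin's height, 38 mm long (x), 16 mm thick, 54 mm over their outsides at rest: squeeze here from above along y. Bow above them 22 mm wide, top 37 mm up.
- tongs_left: Arm on the tongs' +y side; origin on its hinge, 8 mm off the middle, 32 mm above the tongs' origin. Its jaw plate is 20 mm wide (x), 5 mm thick, 24 mm tall, centred 65 mm (open) to 68 mm (on a cap) below the tongs' origin; lower edge 78 to 80 mm below. At rest the jaws are 60 mm apart inside, 76 mm over the outsides. Both arms always move alike.
- tongs_right: Arm on the -y side, mirror of the left. Each 1 mm off the width over the grips takes about 3.1 mm off the jaw gap: at 51 mm the tongs are held firmly, jaws 50 mm apart; at 44 to 45 mm the jaws are parallel and meet a cap. The spring pushes each grip out with about 4.5 N at rest, 6 N at 51 mm, 9 N at 45 mm; about 0.3 of the squeeze beyond that reaches each jaw.
- stand: Grey plastic tongs stand, fixed: an open pocket, inside 26 mm (x) by 84 mm (y), rim 45 mm above the dresser, floor 5 mm thick, foot 46 by 108 mm. Origin at the centre of the underside. The tongs stand in it with their y along the stand's y, their origin 83 mm above the dresser.
- shelf: Low open wooden shelf, fixed, 165 mm (x) by 70 mm (y), board top 25 mm above the dresser. Origin at dresser height, 70 mm behind its front end and 95 mm before its rear end. Front towards its own -x: a lip 14 mm high, inner face at x = -60 mm, so a cap against it is centred at x = -44 mm. The row runs along x at y = 0. No sides or back; a small roof covers the rear.
- roof_edge (a point): Middle of the front lower edge of the shelf's roof: 26 mm behind and 125 mm above the shelf's origin. The roof is 70 mm wide (y), 6 mm thick, and reaches back over the row to the shelf's rear end, on two 8 mm posts in the rear corners. The older cap starts under it, so a straight-down reach is blocked: lean the tongs in from the front, tops towards the shelf's -x, by about 30 degrees.
- old_cap: The older cap: rigid white plastic domed bottle cap, solid, 32 mm diameter, straight sides up to 28 mm, 37 mm tall, about 25 g, standing upright on the rear half of the shelf, under its roof. Origin at the centre of its underside, z up. A jaw pressing with more than about 12 N would mark it.
- new_cap: The fresh cap, the same as the older one, standing upright in the metal tray.
- tray: Open bare metal tray, fixed, 165 mm (x) by 122 mm (y), 34 mm high, walls 4 mm thick, floor 4 mm thick. Origin at the centre of the underside. The fresh cap stands near one end of its x length and the screw collar near the other; the tongs fit in with their y along the tray's y.
- collar: Bystander: white plastic screw collar (a flat ring 46 mm across, 14 mm high) lying in the tray. Leave it.
- teether: Bystander: wooden teether ring 72 mm across, 13 mm high, lying on the dresser. Origin at the centre of its underside.
- bottle: Bystander: glass bottle, 56 mm diameter, 150 mm tall. Origin at the centre of its underside.
- cream: Bystander: white plastic cream tube standing on its cap, 50 mm wide, 127 mm tall. Origin at the centre of its underside.
- monitor: Bystander: white round baby monitor camera, 60 mm wide, 86 mm tall. Origin at the centre of its underside.
Things that resemble listed ones, but are neither listed nor needed, are in the scene too. What is shaped like the stand but pink is not meant. What is shaped like the tongs but red is not meant.

How it is judged:
By the outcome, as a careful person would: the job done as asked, in the order asked, and still so for the second after the job is handed in, with the robot touching nothing.
It also fails if it takes over 64 s, if anything falls off the work surface, if the arm or the gripper's body presses on something with over 40 N, if the wrist force passes 120 N, or if a joint passes its speed limit or range.

## Working session

There is one attempt and no reset: what is moved stays moved. The work goes in short steps, Python scripts to look and compute and a shell command to move; the robot and the scene stay as the last step left them, time stands still between calls to the robot, and variables do not carry over. Pictures are saved under pics/ and viewed, about 8 in all and at most 12, crops included, and the job is handed in when it is done.

```bash
ls; mkdir -p pics; python3 - <<'E'
from cell import *
import cv2,numpy as np
s=observe();print({k:np.round(v,4) for k,v in s.items()})
for c in("scene","top"):
    d=read_camera(c);cv2.imwrite(f"pics/{c}0.png",d["img"])
    print(c,d["fx"],d["fy"],d["cx"],d["cy"],np.round(d["eye"],3),np.round(d["rotation"],4).tolist())
    for n in "tongs stand shelf roof_edge old_cap new_cap tray collar teether bottle cream monitor".split():
        print(n,[(np.round(p["at"],1).tolist(),round(p["conf"],2)) for p in place_of(c,n)])
print(grip_point_offset if 'grip_point_offset' in globals() else [k for k in globals() if k[0]!='_'])
E
```

```text
pics
{'time': np.float64(0.0), 'qpos': array([-1.333 ,  0.3427,  1.525 , -0.    ,  1.2754, -0.146 ]), 'qvel': array([-0.0015, -0.0008,  0.0011,  0.0002, -0.    ,  0.0007]), 'joint_efforts': array([ 0.00000e+00, -4.31238e+01, -2.44225e+01,  7.17000e-02,
        5.57000e-02, -1.00000e-04]), 'tool_pos': array([ 0.1965, -0.4864,  0.2261]), 'tool_rot': array([-3.140e+00, -2.000e-04,  3.838e-01]), 'contact_force': array([-0.1225,  0.3446,  0.2211]), 'torque': array([-0.0283,  0.0526,  0.0133]), 'opening': np.float64(0.0919)}
scene 488.1311983548773 488.1311983548773 263.5599324295093 197.26758299271913 [ 1.512 -0.181  1.034] [-2.3375, -0.0042, 1.3865]
tongs [([241.8, 155.8], 0.7), ([216.1, 257.1], 0.51), ([212.6, 156.1], 0.47)]
stand [([201.1, 153.7], 0.88), ([229.5, 164.7], 0.79)]
shelf [([220.4, 255.1], 0.96), ([258.0, 348.8], 0.17)]
roof_edge [([194.7, 255.7], 0.79)]
old_cap [([222.5, 250.6], 0.58)]
new_cap [([205.5, 337.3], 0.57)]
tray [([191.5, 342.8], 0.82)]
collar [([185.1, 329.5], 0.65)]
teether [([176.0, 287.8], 0.78), ([202.1, 162.5], 0.64), ([205.6, 152.6], 0.57)]
bottle [([257.4, 351.6], 0.76), ([193.6, 255.5], 0.41)]
cream [([279.1, 196.6], 0.8)]
monitor [([274.3, 279.6], 0.69)]
top 451.97810293183574 451.97810293183574 253.14128796854888 191.89595937404783 [ 0.427 -0.005  1.073] [-2.9884, 0.0111, -1.5992]
tongs [([156.8, 382.6], 0.79), ([205.2, 379.1], 0.68)]
stand [([206.6, 371.8], 0.69), ([260.7, 390.4], 0.66)]
shelf [([210.4, 262.6], 0.83)]
roof_edge [([192.3, 265.9], 0.68)]
old_cap []
new_cap [([224.3, 151.8], 0.73)]
tray [([243.0, 148.8], 0.77)]
collar [([257.3, 151.3], 0.43)]
teether [([203.9, 381.7], 0.75), ([281.5, 208.5], 0.71)]
bottle [([139.1, 169.2], 0.57)]
cream [([128.4, 334.5], 0.97)]
monitor [([125.7, 250.2], 0.71), ([194.1, 264.7], 0.46)]
0.0188
```

```bash
python3 - <<'E'
import cv2
a=cv2.imread("pics/top0.png");cv2.imwrite("pics/top0b.png",cv2.resize(a,(800,600),interpolation=cv2.INTER_CUBIC))
a=cv2.imread("pics/scene0.png");cv2.imwrite("pics/scene0b.png",cv2.resize(a[150:320,120:400],(800,486),interpolation=cv2.INTER_CUBIC))
E
```

```text
(no output)
```

View pics/top0b.png

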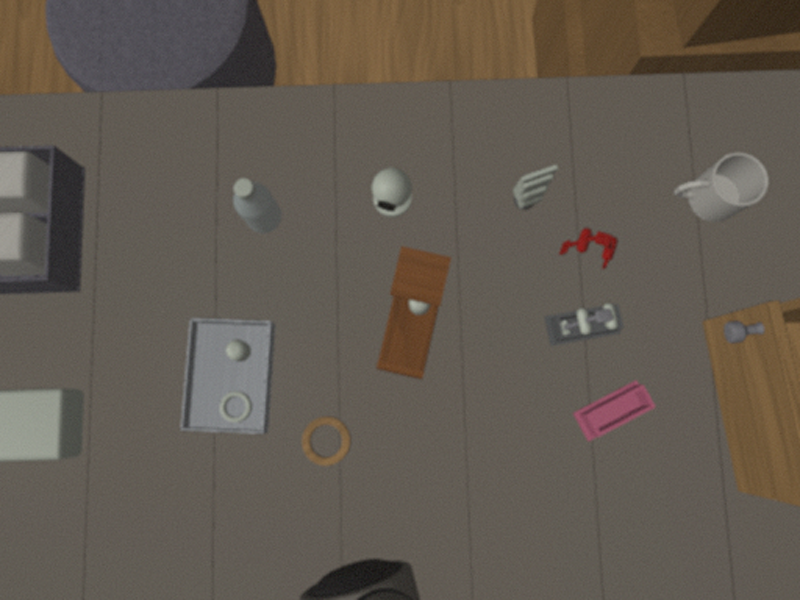

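View pics/scene0b.png

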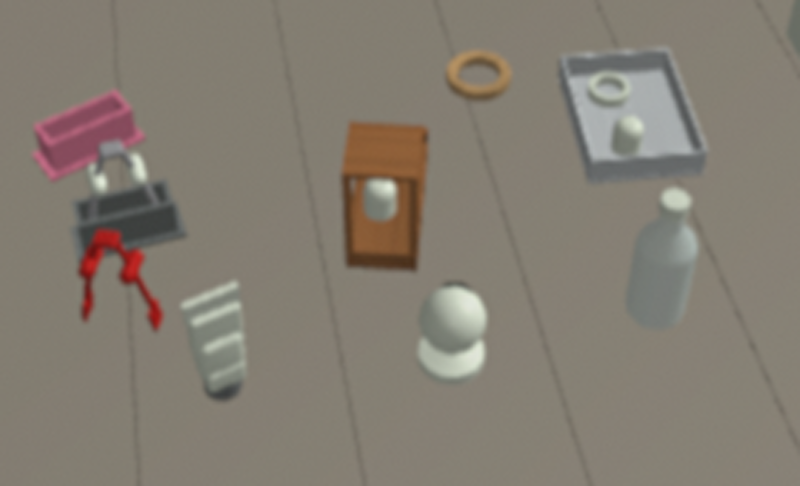

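Top view (800x600 scale): white tongs stand in the grey stand at about (585,322). The red tongs (590,245) and pink stand (615,410) are the look-alikes. The shelf's roof is at (422,275), its far end, with the old cap peeking out at (418,307). The tray is at (228,375), with the fresh cap at (237,350) and the collar at (235,407). The scene view agrees: it looks in through the shelf's rear, so the front faces the robot.

```bash
cat > h.py <<'E'
from cell import *
import cv2,numpy as np
from scipy.spatial.transform import Rotation as R
from scipy.optimize import least_squares
C={"scene":(488.1312,263.56,197.2676,[1.512,-.181,1.034],[-2.3375,-.0042,1.3865]),
"top":(451.978,253.1413,191.896,[.427,-.005,1.073],[-2.9884,.0111,-1.5992])}
def shot(c,name=None):
    d=read_camera(c);C[c]=(d["fx"],d["cx"],d["cy"],d["eye"],d["rotation"])
    if name: cv2.imwrite(f"pics/{name}.png",d["img"])
    return d["img"]
def proj(c,P):
    f,cx,cy,e,r=C[c];q=(np.atleast_2d(P)-e)@R.from_euler("xyz",r).as_matrix()
    return np.c_[f*q[:,1]/q[:,2]+cy,f*q[:,0]/q[:,2]+cx]   # row,col
def atz(c,at,z):
    f,cx,cy,e,r=C[c];d=R.from_euler("xyz",r).as_matrix()@[(at[1]-cx)/f,(at[0]-cy)/f,1]
    return np.array(e)+d*(z-e[2])/d[2]
def tri(a,b):
    return least_squares(lambda P:np.r_[proj("scene",P)[0]-a,proj("top",P)[0]-b],[.45,0,.05])
def tool(): # pose of tool
    s=observe();return np.array(s["tool_pos"]),R.from_euler("xyz",s["tool_rot"]).as_matrix(),s
E
python3 - <<'E'
from h import *
for n,a,b in [("tongs",(212.6,156.1),(205.2,379.1)),("stand",(229.5,164.7),(206.6,371.8)),("shelf",(220.4,255.1),(210.4,262.6)),("roof",(194.7,255.7),(192.3,265.9)),("newcap",(205.5,337.3),(224.3,151.8)),("tray",(191.5,342.8),(243,148.8)),("stand_b",(201.1,153.7),(206.6,371.8))]:
    r=tri(a,b);print(n,r.x.round(4),"res",r.fun.round(1))
print("at z", atz("scene",(229.5,164.7),0).round(4),atz("top",(206.6,371.8),0).round(4),"grips83",atz("top",(205.2,379.1),.083).round(4),"oldcap",atz("scene",(222.5,250.6),.025).round(4))
# colour masks
t=cv2.imread("pics/top0.png");s=cv2.imread("pics/scene0.png")
hsv=cv2.cvtColor(t,cv2.COLOR_BGR2HSV)
sh=((hsv[...,1]>120)&(hsv[...,0]<15)&(hsv[...,0]>4)).astype(np.uint8)
sh[:, :230]=0;sh[:,310:]=0;sh[:150]=0;sh[250:]=0
c=max(cv2.findContours(sh,0,1)[0],key=cv2.contourArea);print("shelf rect",cv2.minAreaRect(c),cv2.approxPolyDP(c,2,True).reshape(-1,2).tolist())
for n,(x0,y0,w,h) in {"shelf":(230,150,70,100),"stand":(340,185,66,44),"tray":(108,195,76,90)}.items():
    cv2.imwrite(f"pics/c_{n}.png",t[y0:y0+h,x0:x0+w])
big=np.zeros((560,790,3),np.uint8)
def put(im,x,y,k):
    z=cv2.resize(im,None,fx=k,fy=k,interpolation=cv2.INTER_CUBIC);big[y:y+z.shape[0],x:x+z.shape[1]]=z
put(t[150:250,235:300],0,0,5);put(t[185:229,340:406],330,0,6);put(s[190:240,135:190],330,270,5)
cv2.imwrite("pics/crop1.png",big)
E
```

```text
tongs [ 0.5426 -0.2847  0.0721] res [0.7 4.1 0.3 3.3]
stand [ 0.5477 -0.2786  0.0099] res [0.1 0.9 0.1 0.7]
shelf [ 0.5476 -0.0202 -0.0013] res [-0.   0.6  0.1  0.5]
roof [ 0.572  -0.0248  0.1257] res [ 0.  -0.5 -0.1 -0.4]
newcap [ 0.5221  0.2434 -0.0102] res [-0.4  2.5  0.3  1.9]
tray [0.4789 0.2567 0.0021] res [ 0.5 -2.5 -0.3 -1.9]
stand_b [ 0.5353 -0.2702  0.103 ] res [ 1.7 10.2  0.7  8. ]
at z [ 0.5374 -0.2819  0.    ] [ 0.549  -0.2795  0.    ] grips83 [ 0.5422 -0.2745  0.083 ] oldcap [ 0.5776 -0.0398  0.025 ]
shelf rect ((263.3133544921875, 199.82122802734375), (31.913436889648438, 79.20736694335938), 12.804265975952148) [[257, 158], [242, 235], [269, 241], [287, 165]]
```

View pics/crop1.png

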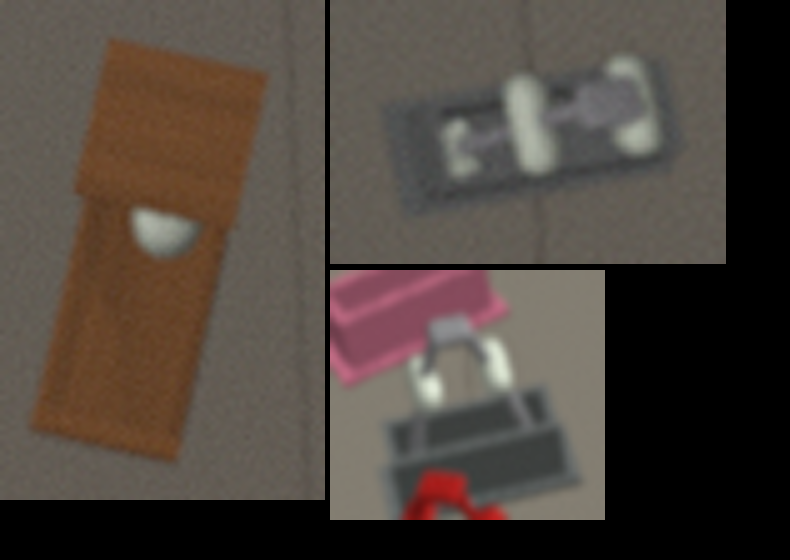

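```bash
python3 - <<'E'
from h import *
def fit(obs,x0,fixed=None):
    def res(p):
        c,s=np.cos(p[2]),np.sin(p[2]);o=[]
        for cam,L,px in obs:
            o+=list(proj(cam,[p[0]+c*L[0]-s*L[1],p[1]+s*L[0]+c*L[1],L[2]])[0]-px)
        return np.array(o)
    r=least_squares(res,x0,loss="soft_l1");return r.x.round(4),res(r.x).round(1)
m=1e-3
T=lambda col,row:(row-.4,col-.4)
sh=[("top",(-.07,.035,.039),T(241.6,236)),("top",(-.07,-.035,.039),T(270.6,242)),("top",(.095,.035,.131),T(256.6,157.6)),("top",(.095,-.035,.131),T(288.4,164.4)),("top",(.026,.035,.128),T(250.2,188.4)),("top",(.026,-.035,.128),T(281.4,195.6)),
("scene",(0,0,0),(220.4,255.1)),("scene",(.026,0,.125),(194.7,255.7))]
p,r=fit(sh,[.55,-.02,-.2]);print("shelf",p,r)
a=tri((208.4,168.4),(205.8,372.2));b=tri((212,154.4),(202.5,390.3));print("grips +y",a.x.round(4),a.fun.round(1),"-y",b.x.round(4),b.fun.round(1),"len",np.linalg.norm(a.x-b.x).round(4))
d=a.x-b.x;print("tongs mid",(a.x+b.x)/2,"yaw of y",np.arctan2(d[1],d[0])-np.pi/2)
tg=[("top",(0,.019,.087),(205.4,371.8)),("top",(0,-.019,.087),(202.1,389.9)),("scene",(0,.019,.085),(208,168)),("scene",(0,-.019,.085),(211.6,154))]
print("tongs fit",*fit(tg,[.54,-.28,.2]))
# tray
t=cv2.imread("pics/top0.png");s=cv2.imread("pics/scene0.png")
g=cv2.cvtColor(t,cv2.COLOR_BGR2HSV)
mk=((t[...,0].astype(int)-t[...,2])>4).astype(np.uint8);mk[:,:112]=0;mk[:,182:]=0;mk[:195]=0;mk[290:]=0
mk=cv2.morphologyEx(mk,cv2.MORPH_CLOSE,np.ones((5,5)));c=max(cv2.findContours(mk,0,1)[0],key=cv2.contourArea)
bx=cv2.boxPoints(cv2.minAreaRect(c));print("tray box",bx.round(1).tolist(),[atz("top",(q[1],q[0]),.034).round(3)[:2].tolist() for q in bx])
print("approx",cv2.approxPolyDP(c,2,True).reshape(-1,2).tolist())
print("newcap base z4",atz("top",(224.3,151.8),.004)," dome",)
# cap blob centroid
for nm,im,(r0,r1,c0,c1) in (("top",t,(212,238,138,166)),("scene",s,(185,210,325,350))):
    g=cv2.cvtColor(im,cv2.COLOR_BGR2GRAY)[r0:r1,c0:c1];k=(g>170 if nm=="scene" else g>165).astype(np.uint8)
    ys,xs=np.nonzero(k);print(nm,"cap blob",len(ys),ys.mean()+r0,xs.mean()+c0,ys.min()+r0,ys.max()+r0,xs.min()+c0,xs.max()+c0)
big=np.zeros((560,790,3),np.uint8)
def put(im,x,y,k):
    z=cv2.resize(im,None,fx=k,fy=k,interpolation=cv2.INTER_CUBIC);big[y:y+z.shape[0],x:x+z.shape[1]]=z
put(t[198:284,112:180],0,0,6);put(s[165:215,312:370],410,0,6);put(s[190:247,237:272],410,302,4.5)
cv2.imwrite("pics/crop2.png",big)
E
```

```text
shelf [ 0.5472 -0.0181 -0.2449] [-0.4 -0.3  0.2  0.7 -0.2 -0.1 -0.2  0.3  0.4 -0.6  0.2  0.5 -0.5  1.2
  0.3 -0.3]
grips +y [ 0.541  -0.2595  0.0848] [0.1 0.4 0.  0.3] -y [ 0.5473 -0.2989  0.0845] [-0.  -0.1 -0.  -0.1] len 0.0398
tongs mid [ 0.54413466 -0.27918048  0.08462828] yaw of y 0.15738494786307422
tongs fit [ 0.5444 -0.2788  0.1604] [0.2 1.2 0.2 0.1 0.5 0.6 0.2 0.8]
tray box [[116.19999694824219, 273.70001220703125], [121.30000305175781, 202.39999389648438], [174.10000610351562, 206.10000610351562], [169.0, 277.3999938964844]] [[0.409, 0.318], [0.572, 0.309], [0.56, 0.186], [0.398, 0.198]]
approx [[126, 207], [122, 210], [125, 211], [126, 217], [121, 219], [125, 225], [125, 229], [120, 230], [123, 239], [119, 240], [123, 250], [118, 251], [117, 263], [122, 266], [121, 274], [167, 276], [172, 235], [172, 206]]
newcap base z4 [0.52180313 0.24477662 0.004     ]  dome
top cap blob 7 224.71428571428572 146.14285714285714 223 226 145 147
scene cap blob 316 193.5506329113924 337.36392405063293 185 204 325 349
```

View pics/crop2.png

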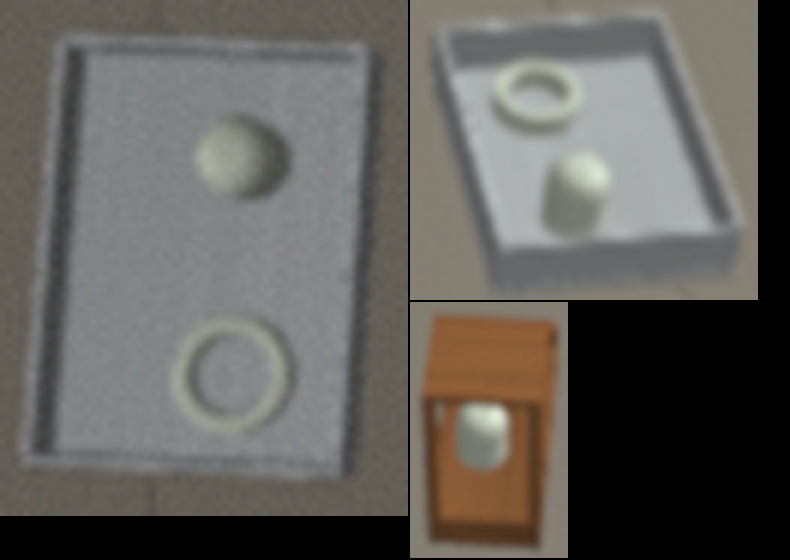

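```bash
cat >> h.py <<'E'
def capts(x,y,z):
    a=np.linspace(0,2*np.pi,72,endpoint=False);P=[]
    for r,h in [(16,0),(16,28),(15,31),(12,34),(7,36.2),(0,37)]: P.append(np.c_[x+r*1e-3*np.cos(a),y+r*1e-3*np.sin(a),np.full(72,z+h*1e-3)])
    return np.vstack(P)
def capfit(obs,z,x0): # obs: (cam, 'rmin|rmax|cmin|cmax', value)
    def res(p):
        o=[]
        for cam,k,v in obs:
            q=proj(cam,capts(*p,z))[:,0 if k[0]=="r" else 1];o.append((q.min() if k[1:]=="min" else q.max())-v)
        return np.array(o)
    r=least_squares(res,x0,diff_step=1e-3);return r.x.round(4),res(r.x).round(1)
SH=(.5472,-.0181,-.2449)
def toshelf(P): 
    c,s=np.cos(SH[2]),np.sin(SH[2]);d=np.array(P[:2])-SH[:2];return np.array([c*d[0]+s*d[1],-s*d[0]+c*d[1]])
def fromshelf(x,y):
    c,s=np.cos(SH[2]),np.sin(SH[2]);return np.array([SH[0]+c*x-s*y,SH[1]+s*x+c*y])
E
python3 - <<'E'
from h import *
n=capfit([("scene","cmin",333.9),("scene","cmax",345.2),("scene","rmax",203.9),("scene","rmin",189.7),("top","cmin",144.2),("top","cmax",160),("top","rmin",216.4),("top","rmax",231)],.004,[.522,.245]);print("new",*n)
o=capfit([("scene","cmin",246.9),("scene","cmax",258.5),("scene","rmax",227),("top","rmax",201.3)],.025,[.58,-.03]);print("old",*o,toshelf(o[0]))
C4=[(203.4,121.6),(205.1,173.3),(274.8,115.8),(276.8,169.1)]
w=np.array([atz("top",q,.034)[:2] for q in C4]);print(w.round(3).tolist(),"centre",w.mean(0))
for i,j,off in((2,0,0),(3,1,0),(1,0,-np.pi/2),(3,2,-np.pi/2)):
    d=w[j]-w[i];print("len",np.linalg.norm(d).round(4),"yaw",round(np.arctan2(d[1],d[0])+off,3))
E
```

```text
new [0.5203 0.2404] [-0.   0.4  1.3  0.8 -0.2  0.4  0.6  0.6]
old [ 0.5812 -0.034 ] [ 0.1 -0.   0.3  0.2] [ 0.0368406  -0.00718195]
[[0.57, 0.308], [0.562, 0.188], [0.407, 0.319], [0.399, 0.198]] centre [0.48445475 0.25330268]
len 0.1634 yaw -0.065
len 0.1637 yaw -0.06
len 0.1206 yaw -0.063
len 0.1214 yaw -0.065
```

```bash
python3 -m inch '[[[0,0,-40,0],[0,0,-40,0],[0,0,0,0]]]'
```

```text
time: 1.68
tool_pos: [0.197, -0.4881, 0.31]
tool_rot: [3.135, 0.001, 0.384]
contact_force: [0.6, 0.1, 0.4]
opening: 0.0917
```

```bash
python3 -m inch '[[[0,50,0,0],[0,50,0,0],[0,50,0,0],[0,50,0,0],[0,40,0,0],[0,0,0,0]]]'; python3 -m inch '[[[0,40,0,0],[0,40,0,0],[0,0,0,0]]]'; python3 -c "
from h import *
p,Rm,s=tool();print(p,s['qpos'],Rm.round(3).tolist())"
```

```text
time: 2.42
tool_pos: [0.2871, -0.7115, 0.2993]
tool_rot: [-3.135, -0.001, 0.384]
contact_force: [-0.5, 0.3, -0.9]
opening: 0.092
time: 2.8
tool_pos: [0.3023, -0.749, 0.2901]
tool_rot: [3.121, -0.0, 0.384]
contact_force: [-0.4, 0.6, -0.3]
opening: 0.0919
[ 0.30226357 -0.74901214  0.29007505] [-1.2829266   1.0499731   0.04288601  0.00271047  2.02838345 -0.09467413] [[0.927, 0.374, 0.008], [0.374, -0.927, -0.019], [0.0, 0.02, -1.0]]
```

```bash
python3 -m inch '[[[0,60,0,0],[0,60,0,0],[0,60,0,0],[0,0,0,0]]]'; python3 -m inch '[[[0,0,-60,0],[0,0,-60,0],[0,0,0,0]]]';python3 -c "
from h import *
p,Rm,s=tool();print(p,s['qpos'],Rm.round(3).tolist())"
```

```text
time: 3.3
tool_pos: [0.323, -0.8001, 0.2494]
tool_rot: [3.009, -0.0, 0.384]
contact_force: [0.2, 0.2, 0.4]
opening: 0.0921
time: 3.68
tool_pos: [0.3064, -0.7587, 0.3632]
tool_rot: [2.972, 0.001, 0.384]
contact_force: [0.1, -0.2, 0.6]
opening: 0.092
[ 0.30642104 -0.75865774  0.36324235] [-1.286535    0.9646859   0.03665296  0.0169358   1.97166535 -0.09178269] [[0.927, 0.369, 0.062], [0.375, -0.914, -0.157], [-0.001, 0.168, -0.986]]
```

```bash
python3 -m inch '[[[0,60,0,0],[0,60,0,0],[0,60,-30,0],[0,0,0,0]]]'; python3 -m inch '[[[0,-60,0,0],[0,-60,0,0],[0,0,0,0]]]';python3 -c "
from h import *
p,Rm,s=tool();print(p,s['qpos'],Rm.round(3).tolist())"
```

```text
time: 4.18
tool_pos: [0.3231, -0.8004, 0.3511]
tool_rot: [2.864, 0.001, 0.384]
contact_force: [-0.5, 0.1, 0.2]
opening: 0.0915
time: 4.55
tool_pos: [0.3012, -0.7482, 0.3327]
tool_rot: [2.88, -0.001, 0.384]
contact_force: [-0.3, 0.5, 0.7]
opening: 0.0916
[ 0.30115173 -0.74819635  0.3327355 ] [-1.29461083  0.73640838  0.60238872  0.02930075  1.54240594 -0.1048871 ] [[0.927, 0.362, 0.098], [0.375, -0.896, -0.24], [0.001, 0.259, -0.966]]
```

```bash
python3 -m inch '[[[0,-55,-15,0],[0,-55,-15,0],[0,-55,-15,0],[0,-55,-15,0],[0,-55,-15,0],[0,-55,-15,0],[0,-55,-15,0],[0,0,0,0]]]';python3 -m inch '[[[0,-55,-15,0],[0,-55,-15,0],[0,-55,-15,0],[0,0,0,0]]]'; python3 -c "
from h import *
p,Rm,s=tool();print(p,s['qpos'],Rm.round(3).tolist())"
```

```text
time: 5.55
tool_pos: [0.1527, -0.3828, 0.3366]
tool_rot: [2.862, 0.001, 0.384]
contact_force: [1.0, -0.3, 0.9]
opening: 0.0915
time: 6.05
tool_pos: [0.0879, -0.2251, 0.3351]
tool_rot: [2.861, 0.005, 0.38]
contact_force: [0.6, -0.5, 0.3]
opening: 0.092
[ 0.08790051 -0.22513551  0.33512332] [-1.71511819 -0.51351555  2.02284448  0.13783116  1.38690747 -0.53369897] [[0.929, 0.358, 0.099], [0.371, -0.892, -0.259], [-0.005, 0.277, -0.961]]
```

```bash
python3 -m inch '[[[0,-14,48,0],[0,-14,48,0],[0,-14,48,0],[0,0,0,0]]]';python3 -m inch '[[[0,-50,0,0],[0,-50,0,0],[0,0,0,0]]]'; python3 -c "
from h import *
p,Rm,s=tool();print(p,s['qpos'],Rm.round(3).tolist())"
```

```text
time: 6.55
tool_pos: [0.0887, -0.2231, 0.1809]
tool_rot: [2.873, -0.003, 0.385]
contact_force: [-0.3, -0.8, 0.4]
opening: 0.092
time: 6.92
tool_pos: [0.0563, -0.171, 0.171]
tool_rot: [2.879, 0.007, 0.369]
contact_force: [-0.6, -0.9, -0.1]
opening: 0.0921
[ 0.05632213 -0.17096773  0.17098767] [-2.17399433 -0.59893229  2.48757592  0.23741466  1.10886543 -1.06422647] [[0.933, 0.35, 0.087], [0.361, -0.9, -0.244], [-0.007, 0.259, -0.966]]
```

```bash
python3 -m inch '[[[0,20,30,0],[0,0,40,0],[0,-14,40,0],[0,0,0,0]]]'; python3 -m inch '[[[0,-40,0,0],[0,-40,0,0],[0,0,0,0]]]'; python3 -c "
from h import *
p,Rm,s=tool();print(p,s['qpos'],Rm.round(3).tolist())"
```

```text
time: 7.42
tool_pos: [0.0715, -0.1994, 0.0678]
tool_rot: [2.892, -0.005, 0.383]
contact_force: [0.9, 0.5, 0.4]
opening: 0.092
time: 7.8
tool_pos: [0.0479, -0.1627, 0.093]
tool_rot: [2.905, 0.007, 0.372]
contact_force: [0.2, 0.1, 0.3]
opening: 0.0917
[ 0.04793297 -0.16268477  0.09297598] [-2.25794816 -0.39469328  2.69617334  0.30235717  0.73980774 -1.2740573 ] [[0.932, 0.355, 0.079], [0.364, -0.905, -0.221], [-0.007, 0.234, -0.972]]
```

```bash
python3 -m inch '[[[0,0,50,0],[0,-40,20,0],[0,-50,20,0],[0,-50,20,0],[0,0,0,0]]]'; python3 -c "
from h import *
p,Rm,s=tool();print(p,s['qpos'],Rm.round(3).tolist())"
```

```text
time: 8.43
tool_pos: [0.0227, -0.1376, 0.0884]
tool_rot: [2.986, -0.013, 0.383]
contact_force: [-0.5, -0.2, -0.8]
opening: 0.0919
[ 0.02274901 -0.13764015  0.08836323] [-2.52395268 -0.41038325  2.69823577  0.20820939  0.8405642  -1.47320378] [[0.928, 0.367, 0.07], [0.374, -0.917, -0.139], [0.013, 0.155, -0.988]]
```

```bash
cat >> h.py <<'E'
def go(*W,yaw=None):
    """print tool-frame shifts (mm) through world waypoints, and tilt info"""
    p,Rm,s=tool();print("t",round(s["time"],2),"pos",p.round(4),"A",Rm[:2,2].round(3),"yaw",round(np.arctan2(Rm[1,0],Rm[0,0]),3),"F",np.round(s["contact_force"],1),"op",round(s["opening"],4),"q",np.round(s["qpos"],2))
    for w in W: d=np.array(w)-p;print(" d",(Rm.T@d*1000).round(1),"len",round(np.linalg.norm(d)*1000));p=np.array(w)
E
python3 -c "
from h import *
go((.1,-.25,.25),(.3,-.35,.38),(.5,.0,.38),(.52,.42,.38))"
```

```text
t 8.43 pos [ 0.0227 -0.1376  0.0884] A [ 0.07  -0.139] yaw 0.383 F [-0.5 -0.2 -0.8] op 0.0919 q [-2.52 -0.41  2.7   0.21  0.84 -1.47]
 d [  31.8  156.5 -138.6] len 211
 d [ 149.8  185.3 -100.5] len 259
 d [ 316.3 -247.5  -34.8] len 403
 d [ 175.5 -377.8  -57.1] len 420
```

```bash
python3 -m inch '[[[8,39,-35,0],[8,39,-35,0],[8,39,-35,0],[8,39,-35,0],[30,37,-20,0],[30,37,-20,0],[30,37,-20,0],[30,37,-20,0],[30,37,-20,0]]]'; python3 -m inch '[[[40,-31,-4,0],[40,-31,-4,0],[40,-31,-4,0],[40,-31,-4,0],[40,-31,-4,0],[40,-31,-4,0],[40,-31,-4,0],[40,-31,-4,0]]]'; python3 -m inch '[[[22,-47,-7,0],[22,-47,-7,0],[22,-47,-7,0],[22,-47,-7,0],[22,-47,-7,0],[22,-47,-7,0],[22,-47,-7,0],[22,-47,-7,0]]]';  python3 -c "
from h import *
go((.52,.42,.38),(.66,.54,.38))"
```

```text
time: 9.55
tool_pos: [0.2832, -0.3227, 0.3425]
tool_rot: [2.99, -0.019, 0.388]
contact_force: [-0.1, -1.1, 0.2]
opening: 0.0918
time: 10.55
tool_pos: [0.482, 0.0351, 0.3413]
tool_rot: [2.992, -0.02, 0.388]
contact_force: [0.8, -0.2, 0.4]
opening: 0.0917
time: 11.55
tool_pos: [0.4965, 0.4549, 0.3423]
tool_rot: [2.993, -0.019, 0.388]
contact_force: [1.2, 0.1, 0.3]
opening: 0.0921
t 11.55 pos [0.4965 0.4549 0.3423] A [ 0.074 -0.13 ] yaw 0.388 F [1.2 0.1 0.3] op 0.0921 q [ 0.7   0.63  0.75 -0.15  1.79  1.85]
 d [  9.3  46.3 -31. ] len 56
 d [175.  -57.9  -5.3] len 184
```

```bash
python3 -m inch '[[[50,-17,-10,0],[50,-17,-10,0],[57,-18,-10,0],[57,-18,-10,0],[57,-18,-10,0],[57,-18,-10,0]]]';  python3 -c "
from h import *
go()"
```

```text
time: 12.3
tool_pos: [0.6191, 0.5499, 0.3109]
tool_rot: [3.035, -0.154, 0.407]
contact_force: [-0.7, -0.3, -1.0]
opening: 0.0917
t 12.3 pos [0.6191 0.5499 0.3109] A [ 0.183 -0.037] yaw 0.407 F [-0.7 -0.3 -1. ] op 0.0917 q [ 0.69  1.03  0.04 -0.16  1.95  1.79]
```

```bash
python3 -m inch '[[[57,-18,-10,0],[57,-18,-20,0],[0,0,0,0]]]';  python3 -c "
from h import *
go()"
```

```text
time: 12.68
tool_pos: [0.6413, 0.5625, 0.3147]
tool_rot: [3.057, -0.229, 0.414]
contact_force: [-0.0, 0.6, 0.6]
opening: 0.0916
t 12.68 pos [0.6413 0.5625 0.3147] A [0.241 0.014] yaw 0.414 F [-0.   0.6  0.6] op 0.0916 q [ 0.68  1.03  0.04 -0.15  1.87  1.79]
```

```bash
cat >> h.py <<'E'
def rollfor(v):
    """roll about tool z so that tool y is as near as can be along +-world horizontal v"""
    p,Rm,s=tool();v=np.array(v)
    a=[np.arctan2(-(Rm[:,0]@w),Rm[:,1]@w) for w in (v,-v)];return np.round(a,3)
GO=.0188
def tcp(g): p,Rm,s=tool();return np.array(g)+GO*Rm[:,2]
E
python3 -c "
from h import *
y=.16; print(rollfor((-np.sin(y),np.cos(y),0)))
t=tcp((.5442,-.279,.083));print(t);go(t+[-.0,0,.15],t)"
```

```text
[-2.895  0.247]
[ 0.54873639 -0.27874589  0.06475729]
t 12.68 pos [0.6413 0.5625 0.3147] A [0.241 0.014] yaw 0.414 F [-0.   0.6  0.6] op 0.0916 q [ 0.68  1.03  0.04 -0.15  1.87  1.79]
 d [-434.5  730.4   63.3] len 852
 d [-34.1 -12.4 145.6] len 150
```

```bash
python3 -m inch '[[[-29,49,4,0],[-29,49,4,0],[-29,49,4,0],[-29,49,4,0],[-29,49,4,0],[-29,49,4,0],[-29,49,4,0],[-29,49,4,0]]]';python3 -m inch '[[[-29,49,4,0],[-29,49,4,0],[-29,49,4,0],[-29,49,4,0],[-29,49,4,0],[-29,49,4,0],[0,0,0,0.123],[0,0,0,0.123],[0,0,0,0]]]';  python3 -c "
from h import *
y=.16; print(rollfor((-np.sin(y),np.cos(y),0)))
t=tcp((.5442,-.279,.083));print(t);go(t+[-.0,0,.1],t)
im=shot('top','top1')
print([(b['at'],b['conf']) for b in place_of('top','tongs')])"
```

```text
time: 13.68
tool_pos: [0.6031, 0.1419, 0.2726]
tool_rot: [3.054, -0.23, 0.412]
contact_force: [0.8, 0.2, -0.1]
opening: 0.0921
time: 14.8
tool_pos: [0.5666, -0.1955, 0.2348]
tool_rot: [3.112, -0.244, 0.161]
contact_force: [0.5, 0.9, 0.4]
opening: 0.0917
[-3.141e+00  1.000e-03]
[ 0.54876149 -0.27881794  0.06476269]
t 14.8 pos [ 0.5666 -0.1955  0.2348] A [0.243 0.01 ] yaw 0.161 F [0.5 0.9 0.4] op 0.0917 q [-0.53  0.35  1.52  0.15  1.07  0.82]
 d [-46.9  77.6  62.9] len 110
 d [-24.1  -2.8  97. ] len 100
[([155.3, 383.4], 0.52), ([192.3, 265.2], 0.46)]
```

```bash
python3 -m inch '[[[-16,26,21,0],[-16,26,21,0],[-15,26,21,0],[-6,0,24,0],[-6,0,24,0],[-6,0,24,0],[-6,-2,25,0],[0,0,0,0]]]';  python3 -c "
from h import *
t=tcp((.5442,-.279,.083));go(t)"
```

```text
time: 15.9
tool_pos: [0.5475, -0.2791, 0.0623]
tool_rot: [3.116, -0.24, 0.161]
contact_force: [0.0, -0.2, 0.5]
opening: 0.0915
t 15.9 pos [ 0.5475 -0.2791  0.0623] A [0.239 0.013] yaw 0.161 F [ 0.  -0.2  0.5] op 0.0915 q [-0.68  0.58  1.67  0.24  0.73  0.56]
 d [ 1.8 -0.1 -2.1] len 3
```

```bash
python3 -m inch '[[[2,0,-2,0],[0,0,0,0],[0,0,0,0],[0,0,0,0],[0,0,0,0],[0,0,0,0]]]' -0.11 15; python3 -c "
from h import *
go()"
```

```text
time: 16.65
tool_pos: [0.5496, -0.2797, 0.0666]
tool_rot: [3.114, -0.243, 0.16]
contact_force: [-0.7, 1.7, 4.4]
opening: 0.0512
t 16.65 pos [ 0.5496 -0.2797  0.0666] A [0.241 0.011] yaw 0.16 F [-0.7  1.7  4.4] op 0.0512 q [-0.68  0.58  1.66  0.24  0.73  0.57]
```

```bash
python3 -m inch '[[[3,0,-12,0],[6,0,-24,0],[7,0,-29,0],[10,1,-39,0],[8,1,-31,0],[0,0,0,0]]]'; python3 - <<'E'
from h import *
p,Rm,s=tool();go()
g=p-GO*Rm[:,2];print("grasp",g.round(4))
s=shot("scene","scene2");t=shot("top","top2")
q=proj("scene",[g])[0].astype(int);u=proj("top",[g])[0].astype(int)
a=s[max(0,q[0]-50):q[0]+50,max(0,q[1]-60):q[1]+60];b=t[u[0]-40:u[0]+60,u[1]-60:u[1]+60]
a=cv2.resize(a,(480,400),interpolation=cv2.INTER_CUBIC)
cv2.imwrite("pics/v2.png",a);print(q,u)
E
```

```text
time: 17.4
tool_pos: [0.5511, -0.2794, 0.2093]
tool_rot: [3.107, -0.247, 0.161]
contact_force: [0.1, -0.5, -0.8]
opening: 0.0511
t 17.4 pos [ 0.5511 -0.2794  0.2093] A [0.247 0.005] yaw 0.161 F [ 0.1 -0.5 -0.8] op 0.0511 q [-0.68  0.41  1.5   0.18  1.05  0.66]
grasp [ 0.5465 -0.2795  0.2275]
[170 153] [193 401]
```

View pics/v2.png

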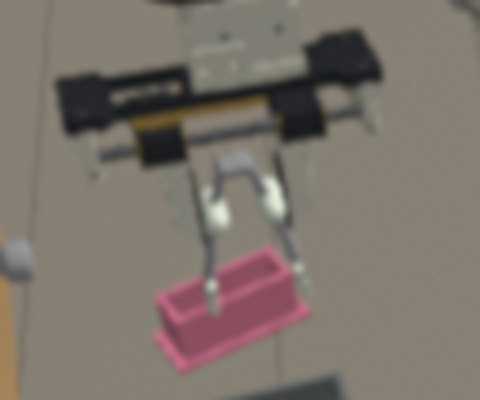

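```bash
python3 - <<'E'
from h import *
g=np.array([.5465,-.2795,.2275])
Y=R.from_euler("z",.16)
for lean in (-.2,-.1,0,.1,.2):   # lean: jaws forward(+)
    M=(Y*R.from_euler("y",-lean)).as_matrix()
    print(lean,proj("scene",[g+M@[0,k*.0275,-.079] for k in(-1,1)]).round(1).tolist(), proj("scene",[g+M@[0,0,.037]]).round(1).tolist())
print("seen",[[197.5,146.2],[193,168.5]],"bow top",[120+150/4,93+235/4])
E
```

```text
-0.2 [[191.9, 146.5], [187.2, 167.1]] [[161.7, 151.8]]
-0.1 [[194.2, 147.1], [189.4, 167.8]] [[160.7, 151.5]]
0 [[196.2, 147.6], [191.4, 168.4]] [[159.7, 151.2]]
0.1 [[198.1, 148.1], [193.3, 169.0]] [[158.9, 151.0]]
0.2 [[199.7, 148.6], [194.9, 169.6]] [[158.2, 150.7]]
seen [[197.5, 146.2], [193, 168.5]] bow top [157.5, 151.75]
```

```bash
cat >> h.py <<'E'
import json,os
def tongs_M(): return np.array(json.load(open("M.json")))   # tongs axes in tool frame
def target(jaw,theta=0.0,L=.068):
    """TCP position that puts the jaw-plate centre at `jaw` after roll theta"""
    p,Rm,s=tool();T=Rm@R.from_euler("z",theta).as_matrix()
    return np.array(jaw)+T@tongs_M()@[0,0,L]+GO*T[:,2]
def jawnow(L=.068):
    p,Rm,s=tool();return p-GO*Rm[:,2]+Rm@tongs_M()@[0,0,-L]
E
python3 - <<'E'
from h import *
p,Rm,s=tool();M=Rm.T@R.from_euler("z",.16).as_matrix();json.dump(M.tolist(),open("M.json","w"))
for th in (-2.6,-2.7,-2.74,-2.8):
    T=Rm@R.from_euler("z",th).as_matrix()@M
    print(th,"x",T[:,0].round(3),"y",T[:,1].round(3),"z",T[:,2].round(3),"yaw y",round(np.arctan2(T[1,1],T[0,1])+np.pi/2,3), "lean az",round(np.arctan2(-T[1,2],-T[0,2]),3),"lean",round(np.arccos(T[2,2]),3))
th=-2.74
for sx in (-.02,.037):
    for z in (.12,.0445): print(sx,z,target([*fromshelf(sx,-.006),z],th).round(4))
E
```

```text
-2.6 x [-0.818  0.362 -0.446] y [-0.37  -0.926 -0.072] z [-0.439  0.106  0.892] yaw y -0.38 lean az -0.238 lean 0.469
-2.7 x [-0.849  0.27  -0.455] y [-0.279 -0.959 -0.049] z [-0.45   0.085  0.889] yaw y -0.283 lean az -0.186 lean 0.475
-2.74 x [-0.858  0.232 -0.458] y [-0.241 -0.97  -0.04 ] z [-0.453  0.076  0.888] yaw y -0.244 lean az -0.166 lean 0.477
-2.8 x [-0.87   0.175 -0.461] y [-0.184 -0.983 -0.026] z [-0.458  0.062  0.887] yaw y -0.185 lean az -0.135 lean 0.48
-0.02 0.12 [ 0.5001 -0.0137  0.1622]
-0.02 0.0445 [ 0.5001 -0.0137  0.0867]
0.037 0.12 [ 0.5554 -0.0276  0.1622]
0.037 0.0445 [ 0.5554 -0.0276  0.0867]
```

```bash
python3 -m inch '[[[0,0,-4,-0.183],[0,0,-4,-0.183],[0,0,-4,-0.183],[0,0,-4,-0.183],[0,0,-4,-0.183],[0,0,-4,-0.183],[0,0,-4,-0.183],[0,0,-4,-0.183],[0,0,-4,-0.183],[0,0,-4,-0.183]]]'; python3 -m inch '[[[0,0,-4,-0.183],[0,0,-4,-0.183],[0,0,-4,-0.183],[0,0,-4,-0.183],[0,0,-4,-0.183],[0,0,0,0]]]'; python3 -c "
from h import *
print(rollfor((-np.sin(-.245),np.cos(-.245),0)))
go((.49,-.014,.2),target([*fromshelf(-.02,-.006),.055]),target([*fromshelf(.037,-.006),.0455]))
print((tool()[1]@tongs_M()).round(3))"
```

```text
time: 18.75
tool_pos: [0.5395, -0.2783, 0.2425]
tool_rot: [2.916, 0.087, 1.982]
contact_force: [0.5, 0.1, -0.8]
opening: 0.0508
time: 19.5
tool_pos: [0.535, -0.2787, 0.2624]
tool_rot: [3.071, 0.232, 2.891]
contact_force: [-0.5, 0.6, -1.3]
opening: 0.051
[-0.005  3.136]
t 19.5 pos [ 0.535  -0.2787  0.2624] A [0.24  0.011] yaw 2.891 F [-0.5  0.6 -1.3] op 0.051 q [-0.69  0.35  1.44  0.18  1.18 -2.08]
 d [120.6 242.1  52.8] len 276
 d [ 14.1  -4.5 102.2] len 103
 d [-53.3  -1.3  22.3] len 58
[[-0.86  -0.238 -0.452]
 [ 0.23  -0.97   0.074]
 [-0.456 -0.041  0.889]]
```

```bash
python3 -m inch '[[[20,40,9,0],[20,40,9,0],[20,40,9,0],[20,40,9,0],[20,41,9,0],[20,41,8,0],[0,0,0,0]]]'; python3 - <<'E'
from h import *
go(target([*fromshelf(-.02,-.006),.055]),target([*fromshelf(.037,-.006),.0455]))
s=shot("scene","scene3");t=shot("top","top3")
j=jawnow(.065);q=proj("scene",[j])[0].astype(int)
M=tool()[1]@tongs_M();print("jaw pred",proj("scene",[j+M@[0,k*.0275,-.012] for k in(-1,1)]).round(1).tolist())
r0,c0=q[0]-50,q[1]-60
a=cv2.resize(s[r0:r0+110,c0:c0+130],None,fx=5,fy=5,interpolation=cv2.INTER_CUBIC)
cv2.imwrite("pics/v3.png",a);print(r0,c0)
E
```

```text
time: 20.38
tool_pos: [0.4889, -0.0118, 0.1991]
tool_rot: [3.071, 0.23, 2.893]
contact_force: [-0.2, -0.5, -1.5]
opening: 0.0513
t 20.38 pos [ 0.4889 -0.0118  0.1991] A [0.238 0.012] yaw 2.893 F [-0.2 -0.5 -1.5] op 0.0513 q [-0.22  0.18  1.86  0.08  0.87 -1.6 ]
 d [ 12.1  -6.4 101.6] len 103
 d [-53.3  -1.4  22.2] len 58
jaw pred [[175.3, 263.4], [175.1, 243.3]]
120 193
```

View pics/v3.png

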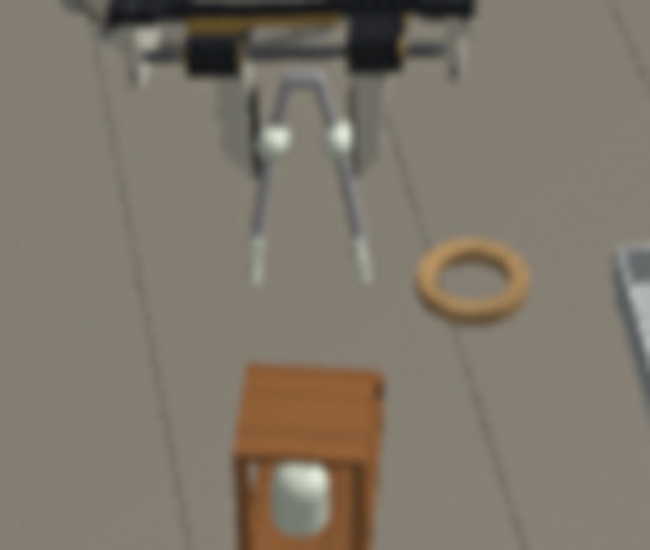

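```bash
python3 - <<'E'
from h import *
M=tongs_M()@R.from_euler("x",-.045).as_matrix();json.dump(M.tolist(),open("M.json","w"))
p,Rm,s=tool()
for th in(-.15,-.2):
    print(th,(Rm@R.from_euler("z",th).as_matrix()@M).round(3).tolist())
    T=Rm@R.from_euler("z",th).as_matrix();q=p
    for sx,z in((-.02,.06),(.037,.0465)):
        w=target([*fromshelf(sx,-.006),z],th);print(w.round(4),(T.T@(w-q)*1000).round(1));q=w
E
```

```text
-0.15 [[-0.881, -0.073, -0.467], [0.085, -0.996, -0.005], [-0.465, -0.044, 0.884]]
[ 0.4991 -0.0192  0.1019] [14.8 -7.2 97.6]
[ 0.5544 -0.033   0.0884] [-51.5  -9.4  26.3]
-0.2 [[-0.884, -0.025, -0.467], [0.037, -0.999, -0.017], [-0.466, -0.032, 0.884]]
[ 0.4991 -0.02    0.1019] [15.1 -7.3 97.6]
[ 0.5544 -0.0338  0.0884] [-51.  -11.9  26.3]
```

```bash
python3 -m inch '[[[0,0,0,-0.15],[5,-2,33,0],[5,-2,33,0],[5,-3,32,0],[0,0,0,0]]]'; python3 -m inch '[[[-13,-2,7,0],[-13,-2,7,0],[-13,-3,6,0],[-12,-2,6,0],[0,0,0,0]]]'; python3 - <<'E'
from h import *
j=jawnow(.068);print("jaw",j,toshelf(j));go(target([*fromshelf(.037,-.006),.0465]))
s=shot("scene","scene4");t=shot("top","top4")
big=np.zeros((520,790,3),np.uint8)
def put(im,x,y,k):
    z=cv2.resize(im,None,fx=k,fy=k,interpolation=cv2.INTER_CUBIC);big[y:y+z.shape[0],x:x+z.shape[1]]=z
put(s[165:245,215:295],0,0,6);put(t[150:250,235:295],490,0,5)
cv2.imwrite("pics/v4.png",big)
E
```

```text
time: 21.1
tool_pos: [0.4981, -0.0202, 0.0999]
tool_rot: [3.108, 0.237, 3.044]
contact_force: [-0.3, 0.9, -0.6]
opening: 0.051
time: 21.72
tool_pos: [0.5549, -0.0328, 0.0884]
tool_rot: [3.109, 0.242, 3.047]
contact_force: [1.1, -0.2, -1.1]
opening: 0.051
jaw [ 0.58219096 -0.03268743  0.04654152] [ 0.03748374 -0.00566828]
t 21.73 pos [ 0.5549 -0.0328  0.0884] A [0.242 0.01 ] yaw 3.047 F [ 1.1 -0.2 -1.1] op 0.051 q [-0.24  0.44  1.84  0.11  0.63 -1.8 ]
 d [ 0.5 -0.3 -0.1] len 1
```

View pics/v4.png

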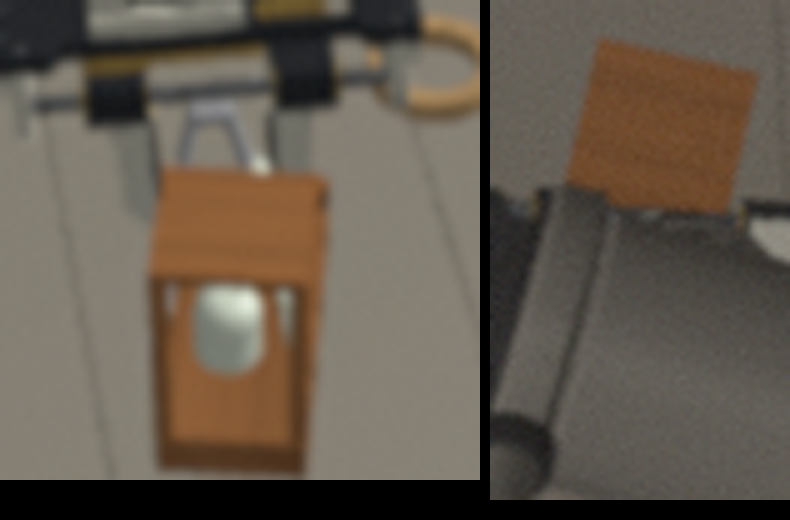

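```bash
python3 -m inch '[[[0,0,0,0],[0,0,0,0],[0,0,0,0],[0,0,0,0],[0,0,0,0],[0,0,0,0]]]' 0.1 22; python3 - <<'E'
from h import *
go()
s=shot("scene","scene5")
cv2.imwrite("pics/v5.png",cv2.resize(s[185:245,225:285],None,fx=8,fy=8,interpolation=cv2.INTER_CUBIC))
E
```

```text
time: 22.58
tool_pos: [0.554, -0.0326, 0.0887]
tool_rot: [3.109, 0.242, 3.047]
contact_force: [-0.8, 0.1, 1.0]
opening: 0.0436
t 22.57 pos [ 0.554  -0.0326  0.0887] A [0.242 0.01 ] yaw 3.047 F [-0.8  0.1  1. ] op 0.0436 q [-0.24  0.44  1.84  0.11  0.63 -1.8 ]
```

View pics/v5.png

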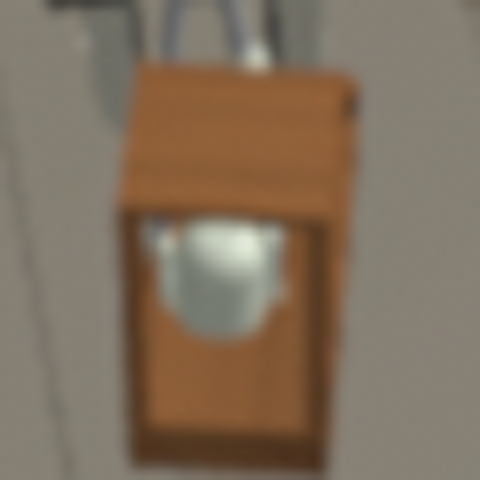

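```bash
python3 - <<'E'
from h import *
p,Rm,s=tool()
u=np.array([*(fromshelf(1,0)-fromshelf(0,0)),0]);v=np.array([-u[1],u[0],0]);Z=np.array([0,0,1])
a=p+.004*Z;b=a-.074*u+.005*v;c=b-.01*u
go(a,b,c,c-.004*Z)
E
```

```text
t 22.62 pos [ 0.554  -0.0326  0.0887] A [0.241 0.01 ] yaw 3.047 F [-1.1  0.7  0.3] op 0.0435 q [-0.24  0.44  1.84  0.11  0.63 -1.8 ]
 d [-1.   0.1 -3.9] len 4
 d [ 70.3  16.6 -16.8] len 74
 d [ 9.6  1.6 -2.3] len 10
 d [ 1.  -0.1  3.9] len 4
```

```bash
python3 -m inch '[[[0,0,-4,0],[10,2,-2,0],[10,2,-3,0],[10,2,-2,0],[10,3,-2,0],[10,2,-3,0],[10,3,-2,0],[10,3,-3,0],[0,0,0,0]]]'; python3 - <<'E'
from h import *
j=jawnow();print("jaw",j,toshelf(j));go()
E
```

```text
time: 23.75
tool_pos: [0.482, -0.0091, 0.0928]
tool_rot: [3.109, 0.241, 3.048]
contact_force: [0.2, 0.2, -0.3]
opening: 0.0433
jaw [ 0.50920816 -0.00897836  0.05089054] [-0.03906985 -0.00036201]
t 23.75 pos [ 0.482  -0.0091  0.0928] A [0.241 0.01 ] yaw 3.048 F [ 0.2  0.2 -0.3] op 0.0433 q [-0.22  0.33  2.03  0.12  0.55 -1.79]
```

```bash
python3 -m inch '[[[1,0,3,0],[2,0,0,0],[0,0,0,0]]]';python3 -m inch '[[[2,0,0,0],[2,0,0,0],[0,0,0,0]]]';  python3 - <<'E'
from h import *
go()
s=shot("scene","scene6");t=shot("top","top6")
big=np.zeros((490,790,3),np.uint8)
def put(im,x,y,k):
    z=cv2.resize(im,None,fx=k,fy=k,interpolation=cv2.INTER_CUBIC);big[y:y+z.shape[0],x:x+z.shape[1]]=z
put(s[170:250,220:290],0,0,6)
put(t[150:246,235:295],430,0,5)
cv2.imwrite("pics/v6.png",big)
E
```

```text
time: 24.12
tool_pos: [0.4805, -0.0092, 0.0889]
tool_rot: [3.109, 0.241, 3.047]
contact_force: [-0.0, 0.3, -0.7]
opening: 0.0434
time: 24.5
tool_pos: [0.4769, -0.0089, 0.0884]
tool_rot: [3.109, 0.243, 3.047]
contact_force: [0.0, -0.3, 0.2]
opening: 0.0438
t 24.5 pos [ 0.4769 -0.0089  0.0884] A [0.242 0.01 ] yaw 3.047 F [ 0.  -0.3  0.2] op 0.0438 q [-0.22  0.33  2.05  0.12  0.53 -1.8 ]
```

View pics/v6.png

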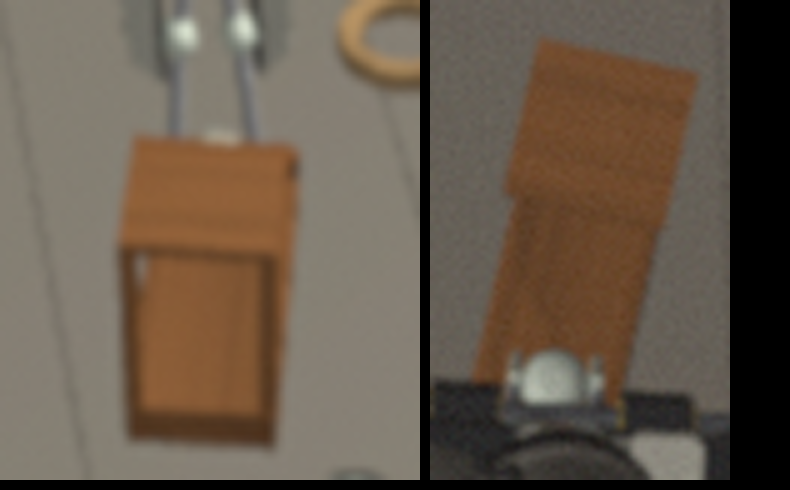

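```bash
python3 - <<'E'
from h import *
for sx in(-.038,-.041,-.044,-.047):
    q=proj("top",capts(*fromshelf(sx,0),.026));print(sx,q.min(0).round(1),q.max(0).round(1))
t=cv2.imread("pics/top6.png");g=cv2.cvtColor(t,cv2.COLOR_BGR2HSV)
k=(g[...,1]<70)&(g[...,2]>120);k[:,:245]=0;k[:,275:]=0;k[:212]=0;k[231:]=0
r,c=np.nonzero(k);print("obs rmin",r.min(),[(i,int(k[i].sum())) for i in range(216,231)])
j=jawnow();print(toshelf(j),j)
E
```

```text
-0.038 [217.2 251.7] [232.2 265.9]
-0.041 [218.5 251.5] [233.4 265.6]
-0.044 [219.8 251.2] [234.7 265.4]
-0.047 [221.1 250.9] [236.  265.1]
obs rmin 221 [(216, 0), (217, 0), (218, 0), (219, 0), (220, 0), (221, 5), (222, 7), (223, 9), (224, 13), (225, 16), (226, 16), (227, 13), (228, 11), (229, 10), (230, 5)]
[-0.04399367 -0.00134284] [ 0.50419345 -0.00873609  0.0464938 ]
```

```bash
python3 -m inch '[[[2,0,0,0],[0,0,0,0]]]';python3 -m inch '[[[2,0,0,0],[0,0,0,0]]]'; python3 -m inch '[[[2,0,0,0],[0,0,0,0]]]'
```

```text
time: 24.85
tool_pos: [0.4752, -0.0088, 0.088]
tool_rot: [3.109, 0.243, 3.047]
contact_force: [1.1, -0.5, 0.6]
opening: 0.0435
time: 25.1
tool_pos: [0.473, -0.0085, 0.0874]
tool_rot: [3.109, 0.243, 3.047]
contact_force: [1.9, 0.8, 1.0]
opening: 0.0432
time: 25.35
tool_pos: [0.4708, -0.0083, 0.0867]
tool_rot: [3.109, 0.242, 3.047]
contact_force: [1.2, -0.2, 2.0]
opening: 0.0433
```

```bash
python3 -m inch '[[[0,0,0,0],[0,0,0,0],[0,0,0,0],[0,0,0,0]]]' -0.11 15; python3 - <<'E'
from h import *
go()
t=shot("top","top7")
p=tool()[0];go(p+[0,0,.07],p+[-.03,.05,.14])
r=t[205:240,235:290];cv2.imwrite("pics/v7.png",cv2.resize(r,None,fx=10,fy=10,interpolation=cv2.INTER_CUBIC))
E
```

```text
time: 25.85
tool_pos: [0.4707, -0.0082, 0.0866]
tool_rot: [3.109, 0.241, 3.048]
contact_force: [-0.5, -0.6, -1.3]
opening: 0.0511
t 25.85 pos [ 0.4707 -0.0082  0.0866] A [0.241 0.01 ] yaw 3.048 F [-0.5 -0.6 -1.3] op 0.0511 q [-0.22  0.32  2.06  0.13  0.53 -1.81]
t 25.9 pos [ 0.4708 -0.0082  0.0866] A [0.241 0.01 ] yaw 3.047 F [ 0.1  0.3 -0.4] op 0.0513 q [-0.22  0.32  2.06  0.13  0.53 -1.81]
 d [-16.7   2.2 -67.9] len 70
 d [ 16.8  49.4 -74.7] len 91
```

```bash
python3 -m inch '[[[-6,1,-23,0],[-6,1,-23,0],[-5,0,-23,0],[0,0,-15,0.18],[0,0,-15,0.18],[0,0,-15,0.18],[0,0,-5,0.18],[0,0,-5,0.18],[0,0,0,0.18],[0,0,0,0.18]]]';python3 -m inch '[[[0,0,0,0.18],[0,0,0,0.18],[0,0,0,0.18],[0,0,0,0.18],[0,0,0,0.18],[0,0,0,0.18],[0,0,0,0.18],[0,0,0,0.18],[0,0,0,0.18],[0,0,0,0]]]'; python3 - <<'E'
from h import *
y=.16;print(rollfor((-np.sin(y),np.cos(y),0)))
n=(.5203,.2404)
print((tool()[1]@tongs_M()).round(3).tolist())
go(target([*n,.16]),target([*n,.025]))
for c,rc in (("top",(205,240,235,290)),("scene",(170,240,220,290))): t=shot(c,c+"8")
for c in("scene","top"): print(c,[(np.round(b["at"],1).tolist(),round(b["conf"],2)) for b in place_of(c,"old_cap")])
for sx in(-.04,-.044,-.048): print(sx,proj("top",[*fromshelf(sx,0),.025]),proj("scene",[*fromshelf(sx,0),.025]))
E
```

```text
time: 27.15
tool_pos: [0.4574, -0.0091, 0.2112]
tool_rot: [2.901, 0.042, 1.78]
contact_force: [0.1, -1.0, -0.2]
opening: 0.0515
time: 28.4
tool_pos: [0.4574, -0.0091, 0.2111]
tool_rot: [3.109, -0.242, 0.177]
contact_force: [-0.0, -0.2, -0.2]
opening: 0.0511
[-3.125  0.017]
[[0.985, -0.175, -0.008], [0.175, 0.983, 0.048], [-0.0, -0.049, 0.999]]
t 28.4 pos [ 0.4574 -0.0091  0.2111] A [0.241 0.01 ] yaw 0.177 F [-0.  -0.2 -0.2] op 0.0511 q [-0.23  0.1   1.92  0.08  0.89  1.12]
 d [ 106.8 -238.    20.1] len 262
 d [-32.3  -4.3 131. ] len 135
scene []
top [([226.7, 257.5], 0.7), ([248.5, 258.1], 0.64), ([205.5, 372.1], 0.37)]
-0.04 [[226.12826074 258.53245076]] [[203.9895247  257.07054441]]
-0.044 [[227.81333317 258.16481487]] [[203.03474491 257.16585096]]
-0.048 [[229.50029403 257.79676699]] [[202.08378192 257.26077652]]
```

```bash
python3 -m inch '[[[21,-48,4,0],[21,-48,4,0],[21,-48,4,0],[22,-47,4,0],[22,-47,4,0],[0,0,0,0]]]'; python3 - <<'E'
from h import *
go(target([.5203,.2404,.025]))
s=shot("scene","scene9");t=shot("top","top9")
j=jawnow(.065);M=tool()[1]@tongs_M();print("jaw tips pred",proj("scene",[j+M@[0,k*.0275,-.012] for k in(-1,1)]).round(1).tolist())
big=np.zeros((560,790,3),np.uint8)
def put(im,x,y,k):
    z=cv2.resize(im,None,fx=k,fy=k,interpolation=cv2.INTER_CUBIC);big[y:y+z.shape[0],x:x+z.shape[1]]=z
put(s[120:220,290:380],0,0,5);put(t[180:250,235:290],460,0,6)
cv2.imwrite("pics/v9.png",big)
E
```

```text
time: 29.35
tool_pos: [0.5253, 0.247, 0.2095]
tool_rot: [3.109, -0.242, 0.181]
contact_force: [0.1, 0.1, -1.3]
opening: 0.0508
t 29.35 pos [0.5253 0.247  0.2095] A [0.241 0.012] yaw 0.181 F [ 0.1  0.1 -1.3] op 0.0508 q [ 0.35  0.34  1.61 -0.09  0.96  1.78]
 d [-33.9  -1.3 130.5] len 135
jaw tips pred [[165.9, 336.0], [162.2, 353.4]]
```

View pics/v9.png

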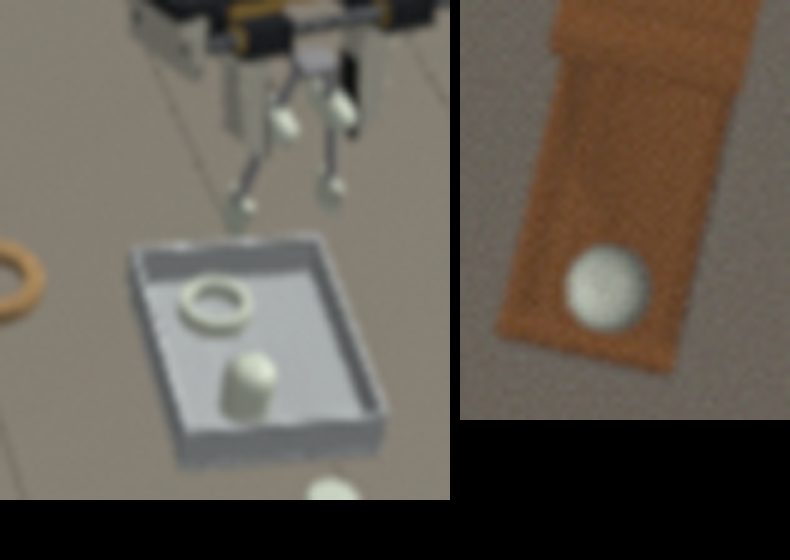

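```bash
python3 - <<'E'
from h import *
p,Rm,s=tool();g=p-GO*Rm[:,2]
print("old cap fit",*(f:=capfit([("top","cmin",252.3),("top","cmax",266.3),("top","rmin",220.1),("top","rmax",234.9)],.025,[.504,-.008])),toshelf(f[0]))
print("mid grips",proj("scene",[g]).round(1),"seen",[143.1,352.4])
for f in(0,.045,.09):
  for l in (0,.07):
    M=Rm@tongs_M()@R.from_euler("yx",[-l,f]).as_matrix()
    print(f,l,"jaws",proj("scene",[g+M@[0,k*.0275,-.077] for k in(-1,1)]).round(1).tolist(),"grips",proj("scene",[g+M@[0,k*.0175,0] for k in(-1,1)]).round(1).tolist(),"bow",proj("scene",[g+M@[0,0,.037]]).round(1).tolist())
print("seen jaws",[[164.6,337.2],[160.6,356.2]],"grips",[[144.6,346.2],[141.6,358.6]],"bow",[130,353])
E
```

```text
old cap fit [ 0.504  -0.0098] [-0.1  0.1 -0.1  0.1] [-0.04392339 -0.0024219 ]
mid grips [[142.1 349.6]] seen [143.1, 352.4]
0 0 jaws [[166.1, 336.2], [162.4, 353.6]] grips [[143.2, 343.9], [141.0, 355.3]] bow [[130.8, 352.0]]
0 0.07 jaws [[167.2, 337.1], [163.5, 354.5]] grips [[143.2, 343.9], [141.0, 355.3]] bow [[130.3, 351.5]]
0.045 0 jaws [[166.1, 337.3], [161.8, 354.7]] grips [[143.4, 343.8], [140.7, 355.4]] bow [[130.9, 351.5]]
0.045 0.07 jaws [[167.3, 338.2], [162.9, 355.6]] grips [[143.4, 343.8], [140.7, 355.4]] bow [[130.4, 351.0]]
0.09 0 jaws [[166.2, 338.3], [161.2, 355.9]] grips [[143.7, 343.8], [140.5, 355.4]] bow [[131.1, 350.9]]
0.09 0.07 jaws [[167.3, 339.2], [162.3, 356.8]] grips [[143.7, 343.8], [140.5, 355.4]] bow [[130.5, 350.4]]
seen jaws [[164.6, 337.2], [160.6, 356.2]] grips [[144.6, 346.2], [141.6, 358.6]] bow [130, 353]
```

```bash
python3 -m inch '[[[-8,0,32,0],[-8,0,32,0],[-6,0,25,0],[-4,0,16,0],[0,0,0,0]]]'; python3 - <<'E'
from h import *
go(target([.5203,.2404,.024]))
s=shot("scene","scene10")
cv2.imwrite("pics/v10.png",cv2.resize(s[150:225,300:380],None,fx=7,fy=7,interpolation=cv2.INTER_CUBIC))
j=jawnow(.065);M=tool()[1]@tongs_M();print("jaw tips pred",proj("scene",[j+M@[0,k*.0275,-.012] for k in(-1,1)]).round(1).tolist(),j)
E
```

```text
time: 30.08
tool_pos: [0.5247, 0.2388, 0.1008]
tool_rot: [3.109, -0.239, 0.174]
contact_force: [0.2, 0.2, -1.1]
opening: 0.0513
t 30.07 pos [0.5247 0.2388 0.1008] A [0.239 0.008] yaw 0.174 F [ 0.2  0.2 -1.1] op 0.0513 q [ 0.33  0.46  1.75 -0.11  0.7   1.81]
 d [-5.8 -6.  26.3] len 28
jaw tips pred [[194.2, 330.6], [190.4, 347.2]] [0.52140957 0.23598472 0.05525631]
```

View pics/v10.png

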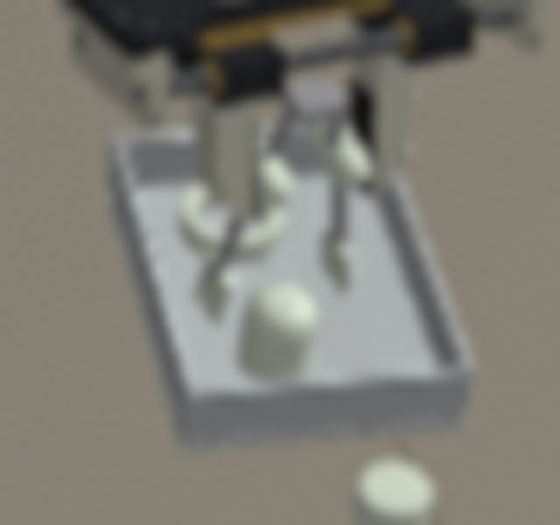

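```bash
python3 -c "
from h import *
go(target([.517,.239,.024]))"; python3 -m inch '[[[-3,-2,0,0],[-3,-2,9,0],[-3,-1,9,0],[0,0,8,0],[0,0,0,0]]]'; python3 - <<'E'
from h import *
s=shot("scene","scene11");go(target([.517,.239,.024]))
g=s[175:215,315:365];cv2.imwrite("pics/v11.png",cv2.resize(g,None,fx=12,fy=12,interpolation=cv2.INTER_CUBIC))
E
```

```text
t 30.12 pos [0.5254 0.2393 0.1019] A [0.241 0.009] yaw 0.174 F [-0.1 -0.4 -0.4] op 0.0511 q [ 0.33  0.46  1.75 -0.11  0.7   1.81]
 d [-10.5  -4.7  26.4] len 29
time: 30.75
tool_pos: [0.5221, 0.244, 0.0733]
tool_rot: [3.109, -0.24, 0.175]
contact_force: [0.6, 0.2, -0.1]
opening: 0.0513
t 30.8 pos [0.5223 0.2441 0.0738] A [0.241 0.01 ] yaw 0.175 F [ 0.1  1.  -1.4] op 0.0509 q [ 0.34  0.5   1.78 -0.12  0.63  1.83]
 d [-1.6  1.4 -0.2] len 2
```

View pics/v11.png

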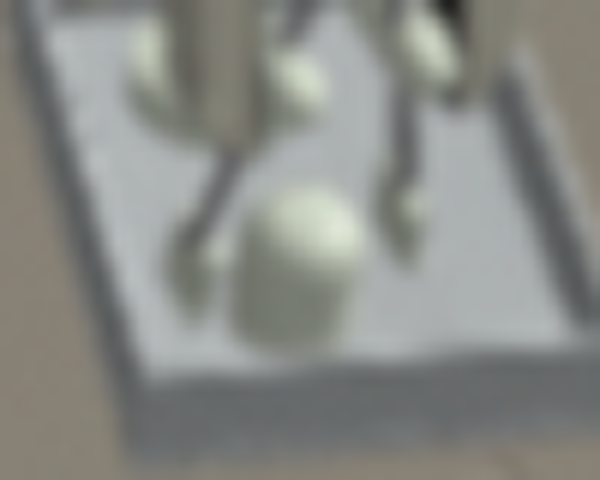

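```bash
python3 -m inch '[[[2,0,1,0],[0,0,0,0]]]'; python3 -m inch '[[[0,0,0,0],[0,0,0,0],[0,0,0,0],[0,0,0,0],[0,0,0,0],[0,0,0,0]]]' 0.1 22; python3 -c "
from h import *
go()"; python3 -m inch '[[[2,0,-8,0],[4,0,-17,0],[6,0,-24,0],[7,0,-28,0],[7,0,-28,0],[0,0,0,0]]]'; python3 - <<'E'
from h import *
go()
s=shot("scene","scene12");t=shot("top","top12")
for c in("scene","top"): print(c,[(np.round(b["at"],1).tolist(),round(b["conf"],2)) for b in place_of(c,"new_cap")])
j=jawnow();print("jaw",j,"pred cap base px",proj("scene",[j-[0,0,.02]]),proj("top",[j-[0,0,.02]]))
# tray spot empty?  compare to first picture
a=cv2.imread("pics/scene0.png").astype(int);k=(slice(186,206),slice(332,348));print("tray spot brightness before/after",a[k].mean(),s[k].mean())
E
```

```text
time: 31.05
tool_pos: [0.5249, 0.2445, 0.0741]
tool_rot: [3.109, -0.243, 0.175]
contact_force: [-0.2, -0.2, -0.2]
opening: 0.0514
time: 31.8
tool_pos: [0.5246, 0.2444, 0.074]
tool_rot: [3.109, -0.242, 0.175]
contact_force: [-1.5, -0.7, 1.4]
opening: 0.0435
t 31.8 pos [0.5246 0.2444 0.074 ] A [0.242 0.01 ] yaw 0.175 F [-1.5 -0.7  1.4] op 0.0435 q [ 0.34  0.51  1.78 -0.12  0.63  1.83]
time: 32.55
tool_pos: [0.5252, 0.2484, 0.1847]
tool_rot: [3.11, -0.247, 0.175]
contact_force: [0.2, -1.0, -1.4]
opening: 0.0433
t 32.55 pos [0.5252 0.2484 0.1847] A [0.246 0.012] yaw 0.175 F [ 0.2 -1.  -1.4] op 0.0433 q [ 0.35  0.36  1.65 -0.09  0.9   1.8 ]
scene [([276.1, 275.2], 0.66), ([177.2, 343.6], 0.42)]
top [([129.4, 252.8], 0.45)]
jaw [0.5190923  0.24401246 0.13084293] pred cap base px [[174.21349688 344.23674962]] [[221.45700253 140.46848275]]
tray spot brightness before/after 158.09375 170.94375
```

```bash
python3 - <<'E'
from h import *
c=np.array([.504,-.0098])+.040*np.array([np.cos(.2449),-np.sin(.2449)]);print(c)
x,y=c+[.005,.0042]
p=tool()[0]
go((.53,.12,.2),(x,y,.17),(x,y,.1),(x,y,.0955))
E
```

```text
[ 0.54280646 -0.01949837]
t 32.75 pos [0.5232 0.2475 0.1805] A [0.239 0.009] yaw 0.175 F [-0.3  0.4 -0.9] op 0.0436 q [ 0.35  0.37  1.65 -0.09  0.9   1.8 ]
 d [-10.5 127.4 -18.5] len 129
 d [-13.  135.4  32.1] len 140
 d [-16.6  -2.2  68. ] len 70
 d [-1.1 -0.1  4.4] len 5
```

```bash
python3 -m inch '[[[-3,32,-5,0],[-3,32,-5,0],[-3,32,-5,0],[-2,32,-4,0],[-3,34,8,0],[-3,34,8,0],[-3,34,8,0],[-3,34,8,0],[0,0,0,0]]]'; python3 - <<'E'
from h import *
x,y=.5478,-.0153
go((x,y,.115),(x,y,.0955))
s=shot("scene","scene13");t=shot("top","top13")
for c in("scene","top"): print(c,[(np.round(b["at"],1).tolist(),round(b["conf"],2)) for b in place_of(c,"new_cap")])
b=tool()[0]-[.005,.0042,.07];print("pred base",proj("scene",[b]).round(1),proj("top",[b]).round(1))
E
```

```text
time: 33.88
tool_pos: [0.5485, -0.0181, 0.1702]
tool_rot: [3.11, -0.239, 0.172]
contact_force: [-1.4, -0.3, -1.0]
opening: 0.0435
t 33.88 pos [ 0.5485 -0.0181  0.1702] A [0.238 0.01 ] yaw 0.172 F [-1.4 -0.3 -1. ] op 0.0435 q [-0.21  0.32  1.76  0.08  0.83  1.15]
 d [-13.3  -4.5  53.5] len 55
 d [-4.6 -0.6 18.9] len 20
scene [([195.2, 254.9], 0.68)]
top []
pred base [[193.7 255.2]] [[206.8 263.2]]
```

```bash
python3 -m inch '[[[-4,-2,18,0],[-5,-2,18,0],[-4,-1,18,0],[0,0,0,0]]]'; python3 -m inch '[[[-2,0,9,0],[-1,0,5,0],[0,0,0,0]]]'; python3 -c "
from h import *
go((.5478,-.0153,.0955))"
```

```text
time: 34.58
tool_pos: [0.548, -0.0117, 0.1153]
tool_rot: [3.111, -0.239, 0.177]
contact_force: [-0.7, 0.0, -0.8]
opening: 0.0435
time: 34.95
tool_pos: [0.5494, -0.0132, 0.1019]
tool_rot: [3.109, -0.242, 0.175]
contact_force: [-0.3, 0.5, -0.9]
opening: 0.0434
t 34.95 pos [ 0.5494 -0.0132  0.1019] A [0.241 0.01 ] yaw 0.175 F [-0.3  0.5 -0.9] op 0.0434 q [-0.2   0.41  1.85  0.09  0.65  1.13]
 d [-3.4  1.6  5.9] len 7
```

```bash
python3 -m inch '[[[-3,2,3,0],[0,0,2,0],[0,0,0,0]]]'; python3 -m inch '[[[0,0,1,0],[0,0,0,0]]]'; python3 -m inch '[[[0,0,1,0],[0,0,0,0]]]'; python3 - <<'E'
from h import *
go()
s=shot("scene","scene14");t=shot("top","top14")
for c in("scene","top"): print(c,[(np.round(b["at"],1).tolist(),round(b["conf"],2)) for b in place_of(c,"new_cap")])
b=tool()[0]-[.005,.0042,.07];print("pred base",proj("scene",[b]).round(1),proj("top",[b]).round(1))
E
```

```text
time: 35.33
tool_pos: [0.5481, -0.0158, 0.0965]
tool_rot: [3.109, -0.242, 0.175]
contact_force: [-0.5, 1.5, -1.2]
opening: 0.0436
time: 35.58
tool_pos: [0.5484, -0.0156, 0.0956]
tool_rot: [3.109, -0.242, 0.175]
contact_force: [-0.5, 0.6, -0.9]
opening: 0.0438
time: 35.83
tool_pos: [0.5489, -0.0157, 0.0949]
tool_rot: [3.109, -0.243, 0.175]
contact_force: [0.3, -0.0, 1.6]
opening: 0.0436
t 35.83 pos [ 0.5489 -0.0157  0.0949] A [0.242 0.01 ] yaw 0.175 F [ 0.3 -0.   1.6] op 0.0436 q [-0.2   0.42  1.85  0.1   0.63  1.12]
scene [([216.5, 258.8], 0.46), ([183.7, 327.9], 0.16)]
top []
pred base [[213.  255.3]] [[210.8 263. ]]
```

```bash
python3 -m inch '[[[0,0,1,0],[0,0,0,0]]]'; python3 -m inch '[[[0,0,0,0],[0,0,0,0],[0,0,0,0],[0,0,0,0]]]' -0.11 15; python3 -m inch '[[[4,0,-16,0],[7,0,-29,0],[10,0,-39,0],[10,0,-39,0],[0,0,0,0]]]'; python3 -c "
from h import *
go()"
```

```text
time: 36.28
tool_pos: [0.5492, -0.0157, 0.094]
tool_rot: [3.109, -0.243, 0.175]
contact_force: [0.3, 0.4, 5.7]
opening: 0.0437
time: 36.78
tool_pos: [0.5487, -0.0156, 0.0935]
tool_rot: [3.109, -0.242, 0.175]
contact_force: [-0.2, -0.6, 0.1]
opening: 0.0513
time: 37.4
tool_pos: [0.5506, -0.0119, 0.224]
tool_rot: [3.107, -0.249, 0.176]
contact_force: [-0.0, -0.1, -1.6]
opening: 0.0507
t 37.4 pos [ 0.5506 -0.0119  0.224 ] A [0.248 0.009] yaw 0.176 F [-0.  -0.1 -1.6] op 0.0507 q [-0.19  0.26  1.68  0.07  0.96  1.17]
```

```bash
python3 -m inch '[[[9,53,2,0],[9,53,2,0],[9,53,2,0],[9,53,2,0],[9,53,2,0.016],[0,0,0,0]]]'; python3 - <<'E'
from h import *
go((.5501,-.2797,.155),(.5496,-.2797,.068))
s=shot("scene","scene15");t=shot("top","top15")
for c in("scene","top"): print(c,[(np.round(b["at"],1).tolist(),round(b["conf"],2)) for b in place_of(c,"new_cap")])
g=cv2.cvtColor(t,cv2.COLOR_BGR2HSV);k=((g[...,1]<75)&(g[...,2]>105)).astype(np.uint8);k[:,:245]=0;k[:,282:]=0;k[:190]=0;k[240:]=0
n,l,st,ce=cv2.connectedComponentsWithStats(k)
for i in range(1,n):
    if st[i,4]>20: print("blob x,y,w,h,area",st[i],ce[i].round(1))
for sx in(-.044,-.008,-.004,0,.004): 
    q=proj("top",capts(*fromshelf(sx,-.002),.025));print(sx,q.min(0).round(1),q.max(0).round(1))
print("\n".join("".join("%4d"%v for v in r) for r in t[198:240:1,262,:].astype(int).tolist()[:0]))
print("col profile S along row axis", [int(g[r,int(round(258.3+(227-r)*.21)),1]) for r in range(198,240)])
E
```

```text
time: 38.15
tool_pos: [0.6381, -0.2687, 0.227]
tool_rot: [3.114, -0.24, 0.154]
contact_force: [0.5, 0.1, -0.5]
opening: 0.0511
t 38.15 pos [ 0.6381 -0.2687  0.227 ] A [0.239 0.01 ] yaw 0.154 F [ 0.5  0.1 -0.5] op 0.0511 q [-0.57  0.53  1.24  0.15  1.17  0.8 ]
 d [-103.2   -4.    48.7] len 114
 d [-21.2  -2.4  84.4] len 87
scene [([219.0, 256.5], 0.49)]
top [([211.0, 260.9], 0.71), ([286.4, 209.0], 0.59)]
blob x,y,w,h,area [255 203  12  14 138] [260.3 209.4]
blob x,y,w,h,area [253 221  12  14 136] [258.3 227.6]
-0.044 [220.  251.9] [234.9 266.1]
-0.008 [204.6 255.4] [219.7 269.5]
-0.004 [202.9 255.7] [218.1 269.8]
0 [201.2 256.1] [216.4 270.2]
0.004 [199.5 256.5] [214.7 270.6]

col profile S along row axis [152, 147, 158, 145, 117, 33, 19, 24, 22, 18, 19, 21, 21, 18, 20, 16, 20, 19, 19, 64, 134, 149, 107, 32, 18, 24, 20, 19, 19, 19, 19, 20, 18, 14, 20, 20, 46, 110, 153, 152, 152, 99]
```

```bash
python3 -m inch '[[[-35,-1,16,0],[-35,-1,16,0],[-33,-2,16,0],[0,0,0,0]]]'; python3 - <<'E'
from h import *
go((.5496,-.2797,.0666))
p,Rm,s_=tool();g=p-GO*Rm[:,2]
s=shot("scene","scene16");b0=cv2.imread("pics/scene3.png")
for l in(-.1,-.05,0,.05,.1):
    M=Rm@tongs_M()@R.from_euler("y",-l).as_matrix()
    print(l,"plate centres",proj("scene",[g+M@[0,k*.0275,-.065] for k in(-1,1)]).round(1).tolist(),"tips",proj("scene",[g+M@[0,k*.0275,-.077] for k in(-1,1)]).round(1).tolist(), "grips",proj("scene",[g+M@[0,k*.0175,0] for k in(-1,1)]).round(1).tolist())
d=np.abs(s.astype(int)-b0).sum(2);w=((s.min(2)>150)&(d>40)).astype(np.uint8);w[:170]=0;w[235:]=0;w[:,:130]=0;w[:,195:]=0
n,L,st,ce=cv2.connectedComponentsWithStats(w)
for i in range(1,n):
    if st[i,4]>3: print("blob",st[i],ce[i].round(1)[::-1])
G=cv2.cvtColor(s,cv2.COLOR_BGR2GRAY)
q=proj("scene",[g+Rm@tongs_M()@[0,0,-.07]])[0].astype(int);print(q)
for r in range(q[0]-12,q[0]+14): print(r,q[1]-16,"".join("%4d"%v for v in G[r,q[1]-16:q[1]+17]))
E
```

```text
time: 38.85
tool_pos: [0.5483, -0.2744, 0.1569]
tool_rot: [3.117, -0.239, 0.158]
contact_force: [0.1, 0.3, -0.0]
opening: 0.0507
t 38.85 pos [ 0.5483 -0.2744  0.1569] A [0.238 0.013] yaw 0.158 F [ 0.1  0.3 -0. ] op 0.0507 q [-0.67  0.46  1.57  0.2   0.94  0.64]
 d [-21.    3.2  88. ] len 90
-0.1 plate centres [[203.7, 150.0], [199.5, 170.4]] tips [[206.5, 150.4], [202.4, 170.6]] grips [[186.6, 151.5], [184.0, 164.9]]
-0.05 plate centres [[204.5, 150.2], [200.4, 170.6]] tips [[207.6, 150.7], [203.4, 171.0]] grips [[186.6, 151.5], [184.0, 164.9]]
0 plate centres [[205.4, 150.5], [201.2, 170.9]] tips [[208.6, 151.0], [204.4, 171.3]] grips [[186.6, 151.5], [184.0, 164.9]]
0.05 plate centres [[206.2, 150.7], [202.0, 171.1]] tips [[209.5, 151.2], [205.3, 171.5]] grips [[186.6, 151.5], [184.0, 164.9]]
0.1 plate centres [[206.9, 150.9], [202.7, 171.4]] tips [[210.4, 151.5], [206.2, 171.8]] grips [[186.6, 151.5], [184.0, 164.9]]
blob [163 178   6  10  39] [182.9 165.6]
blob [149 181   2   4   6] [182.5 149.7]
blob [150 185   6   7  28] [187.6 152.6]
blob [150 203   2   2   4] [203.5 150.5]
[2
[... 2973 characters left out ...]
144  130 130 130 129 131 130 130 130 131 130 130 130 130 130 130 130 131 128 122 123 127 130 130 130 130 128 127 125 123 121 116 112 110
214 144  130 130 130 131 131 130 130 130 129 130 130 130 130 130 131 130 129 128 123 124 127 127 126 125 123 120 116 111 108 101  95  91  92
215 144  130 130 130 130 130 130 129 130 131 130 131 130 131 130 131 130 129 126 122 119 121 119 115 110 106 101  95  89  85  79  73  71  76
216 144  130 130 130 131 130 131 130 130 131 130 130 129 128 127 126 123 122 117 111 106 104 101  95  90  82  79  74  72  69  67  65  64  70
217 144  129 130 130 131 131 130 130 129 128 127 125 124 120 117 113 107 103  98  92  86  83  78  74  71  69  65  65  66  65  65  66  64  67
```

```bash
python3 -m inch '[[[-5,2,20,0],[-4,2,20,0],[0,0,0,0],[0,0,0,0]]]'; python3 -c "
from h import *
go((.5496,-.2797,.0666))"
```

```text
time: 39.4
tool_pos: [0.5535, -0.2813, 0.119]
tool_rot: [3.112, -0.244, 0.16]
contact_force: [-0.4, 0.1, -0.1]
opening: 0.0509
t 39.4 pos [ 0.5535 -0.2813  0.119 ] A [0.243 0.009] yaw 0.16 F [-0.4  0.1 -0.1] op 0.0509 q [-0.68  0.51  1.6   0.21  0.85  0.61]
 d [-16.2  -3.7  49.9] len 53
```

```bash
python3 -m inch '[[[-4,-2,1,0],[0,0,0,0],[0,0,0,0]]]'; python3 -c "
from h import *
go((.5496,-.2797,.0666));go()"
```

```text
time: 39.78
tool_pos: [0.5485, -0.2801, 0.116]
tool_rot: [3.113, -0.243, 0.159]
contact_force: [0.7, -0.4, -0.7]
opening: 0.0514
t 39.77 pos [ 0.5485 -0.2801  0.116 ] A [0.242 0.01 ] yaw 0.159 F [ 0.7 -0.4 -0.7] op 0.0514 q [-0.68  0.51  1.62  0.22  0.84  0.6 ]
 d [-10.8  -1.6  48.2] len 49
t 39.77 pos [ 0.5485 -0.2801  0.116 ] A [0.242 0.01 ] yaw 0.159 F [ 0.7 -0.4 -0.7] op 0.0514 q [-0.68  0.51  1.62  0.22  0.84  0.6 ]
```

```bash
python3 -m inch '[[[-1,0,5,0],[-1,0,5,0],[-1,-1,5,0],[0,0,0,0]]]'; python3 -m inch '[[[-1,0,5,0],[-1,0,5,0],[0,0,0,0]]]'; python3 -c "
from h import *
go((.5496,-.2797,.0666))"
```

```text
time: 40.28
tool_pos: [0.5497, -0.2799, 0.1007]
tool_rot: [3.112, -0.244, 0.159]
contact_force: [2.2, -1.4, 3.6]
opening: 0.0515
time: 40.65
tool_pos: [0.552, -0.2798, 0.0928]
tool_rot: [3.11, -0.248, 0.159]
contact_force: [4.2, 2.9, 14.0]
opening: 0.051
t 40.65 pos [ 0.552  -0.2798  0.0928] A [0.247 0.008] yaw 0.159 F [ 4.2  2.9 14. ] op 0.051 q [-0.68  0.54  1.64  0.23  0.78  0.59]
 d [-8.8 -1.3 24.8] len 26
```

```bash
python3 -m inch '[[[2,0,-8,0],[4,0,-16,0],[4,0,-16,0],[0,0,0,0]]]'; python3 - <<'E'
from h import *
go((.5496,-.2797,.0666))
p,Rm,s_=tool();g=p-GO*Rm[:,2]
s=shot("scene","scene17");shot("top","top17")
for l in(-.1,0,.1):
    M=Rm@tongs_M()@R.from_euler("yx",[-l,.03]).as_matrix()
    print(l,"tops",proj("scene",[g+M@[0,k*.0275,-.053] for k in(-1,1)]).round(1).tolist(),"tips",proj("scene",[g+M@[0,k*.0275,-.077] for k in(-1,1)]).round(1).tolist(), "grips",proj("scene",[g+M@[0,k*.0175,0] for k in(-1,1)]).round(1).tolist(),"bow",proj("scene",[g+M@[0,0,.037]]).round(1).tolist())
G=cv2.cvtColor(s,cv2.COLOR_BGR2GRAY)
q=proj("scene",[g+Rm@tongs_M()@[0,0,-.035]])[0].astype(int);print(q)
for r in range(q[0]-26,q[0]+24): print(r,q[1]-17,"".join("%4d"%v for v in G[r,q[1]-17:q[1]+17]))
E
```

```text
time: 41.15
tool_pos: [0.5501, -0.279, 0.1333]
tool_rot: [3.111, -0.245, 0.159]
contact_force: [-0.4, 0.5, -1.5]
opening: 0.0508
t 41.15 pos [ 0.5501 -0.279   0.1333] A [0.244 0.008] yaw 0.159 F [-0.4  0.5 -1.5] op 0.0508 q [-0.68  0.49  1.6   0.21  0.88  0.62]
 d [-16.8  -1.4  64.5] len 67
-0.1 tops [[207.8, 149.8], [203.3, 170.0]] tips [[213.5, 150.9], [208.9, 170.8]] grips [[194.0, 151.1], [191.1, 164.4]] bow [[183.0, 156.2]]
0 tops [[209.2, 150.1], [204.7, 170.4]] tips [[215.5, 151.4], [210.9, 171.4]] grips [[194.0, 151.1], [191.1, 164.4]] bow [[182.0, 155.9]]
0.1 tops [[210.5, 150.5], [205.9, 170.8]] tips [[217.3, 151.9], [212.7, 172.0]] grips [[194.0, 151.1], [191.1, 164.4]] bow [[181.2, 155.7]]
[202 159]
176 142   41  70 107 121 122 116 110 104 102  96  89  86  84  83  77  72  71  74  77  80  83  89  91  90  78  53  34  25  25  28  30  34  34  40
177 142   35  56  85  99  98  92  87  84  81  74  70  73  79  80  80  81  88  92  96 100 110 119 121 114  95  66  41  35  38  44  52  60  65  74
178 142   30  44  67  78  76  73  75  78  79  79  82  91  98 102 105 110 118 120 118 117 
[... 6170 characters left out ...]
 107  92  80  73  71  68  66  66  65  65  65  65  66  65  65  65  66  66  66  66  67  67  70  72  75  78  82  86  89  89
222 142  131 131 128 121 108  88  71  65  65  65  65  66  65  65  65  66  66  65  65  67  66  68  71  73  76  79  82  87  88  89  92  95  93  89
223 142  130 130 129 123 111  91  73  65  65  66  66  64  66  66  65  67  67  69  70  74  77  80  84  88  89  90  93  94  91  87  85  82  78  74
224 142  130 130 129 126 114  97  77  66  65  65  66  66  66  69  70  73  76  80  83  88  92  92  94  93  90  86  85  83  78  73  71  69  67  67
225 142  130 131 131 127 116 102  83  69  67  69  72  76  77  80  84  87  88  91  94  93  92  87  85  80  77  72  70  68  66  65  66  66  65  65
```

```bash
cat > fitl.py <<'E'
from h import *
def fitl(img,pos,rot,verbose=True):
    pos=np.array(pos);Rm=R.from_euler("xyz",rot).as_matrix();g=pos-GO*Rm[:,2]
    M0=Rm@json_M
    G=cv2.GaussianBlur(cv2.cvtColor(img,cv2.COLOR_BGR2GRAY),(0,0),.7).astype(float)
    obs=[]
    for L in ([0,-.028,-.053],[0,.028,-.053]):
        q=proj("scene",[g+M0@L])[0];r0,c0=int(round(q[0]))-4,int(round(q[1]))-5
        w=np.clip(G[r0:r0+9,c0:c0+11]-140,0,None);yy,xx=np.mgrid[r0:r0+9,c0:c0+11]
        obs.append([(w*yy).sum()/w.sum(),(w*xx).sum()/w.sum()])
    obs=np.array(obs)
    def res(v):
        M=M0@R.from_euler("yx",[-v[0],v[1]]).as_matrix()
        return (proj("scene",[g+M@[0,k*.028,-.053] for k in(-1,1)])-obs).ravel()
    r=least_squares(res,[0,0]);return obs.round(1).tolist(),r.x.round(3),r.fun.round(1)
json_M=None
E
python3 - <<'E'
import fitl;from fitl import *
# base: upright tongs at grasp yaw .16 with tool as at grasp
Rg=R.from_euler("xyz",[3.114,-.243,.16]).as_matrix()
fitl.json_M=Rg.T@R.from_euler("z",.16).as_matrix()
for n,p,r in(("scene2",(.5511,-.2794,.2093),(3.107,-.247,.161)),("scene16",(.5483,-.2744,.1569),(3.117,-.239,.158)),("scene17",(.5501,-.279,.1333),(3.111,-.245,.159)),("scene9",(.5253,.247,.2095),(3.109,-.242,.181)),("scene10",(.5247,.2388,.1008),(3.109,-.239,.174))):
    print(n,*fitl.fitl(cv2.imread(f"pics/{n}.png"),p,r))
E
```

```text
Traceback (most recent call last):
AttributeError: 'function' object has no attribute 'fitl'
```

```bash
cat > ft.py <<'E'
import sys,fitl
from h import *
Rg=R.from_euler("xyz",[3.114,-.243,.16]).as_matrix()
fitl.json_M=Rg.T@R.from_euler("z",.16).as_matrix()
E
python3 - <<'E'
from ft import *
for n,p,r in(("scene2",(.5511,-.2794,.2093),(3.107,-.247,.161)),("scene16",(.5483,-.2744,.1569),(3.117,-.239,.158)),("scene17",(.5501,-.279,.1333),(3.111,-.245,.159)),("scene9",(.5253,.247,.2095),(3.109,-.242,.181)),("scene10",(.5247,.2388,.1008),(3.109,-.239,.174))):
    print(n,*fitl.fitl(cv2.imread(f"pics/{n}.png"),p,r))
E
```

```text
scene2 [[190.9, 145.5], [186.5, 167.2]] [ 0.165 -0.032] [-0.1 -0.   0.1  0.1]
scene16 [[203.8, 150.9], [199.2, 171.7]] [ 0.112 -0.021] [ 0.  -0.1 -0.   0.1]
scene17 [[207.5, 149.9], [203.5, 169.9]] [-0.119 -0.026] [ 0.2 -0.3 -0.2  0.2]
scene9 [[160.5, 339.5], [156.5, 357.4]] [ 0.098 -0.034] [-0.1  0.   0.   0. ]
scene10 [[189.8, 333.4], [184.2, 349.7]] [0.059 0.026] [-0.5 -0.3  0.3  0.6]
```

```bash
python3 -m inch '[[[8,0,1,0],[-3,0,14,0],[-3,0,12,0],[0,0,0,0]]]'; python3 -m inch '[[[-1,0,4,0],[0,0,0,0]]]'; python3 -m inch '[[[-1,0,4,0],[0,0,0,0]]]'; python3 -c "
from h import *
go((.5496,-.2797,.0666))"
```

```text
time: 41.75
tool_pos: [0.5569, -0.2771, 0.1033]
tool_rot: [3.116, -0.24, 0.158]
contact_force: [-0.9, -0.4, -0.9]
opening: 0.0512
time: 42.0
tool_pos: [0.5578, -0.278, 0.1013]
tool_rot: [3.113, -0.242, 0.159]
contact_force: [0.2, -0.2, -0.4]
opening: 0.0509
time: 42.25
tool_pos: [0.5577, -0.278, 0.0971]
tool_rot: [3.114, -0.242, 0.159]
contact_force: [0.2, -0.3, -0.3]
opening: 0.0508
t 42.25 pos [ 0.5577 -0.278   0.0971] A [0.241 0.01 ] yaw 0.159 F [ 0.2 -0.3 -0.3] op 0.0508 q [-0.67  0.55  1.62  0.22  0.81  0.61]
 d [-15.4  -0.4  27.6] len 32
```

```bash
python3 -m inch '[[[-1,0,4,0],[0,0,0,0]]]'; python3 -m inch '[[[-1,0,4,0],[0,0,0,0]]]'; python3 -c "
from h import *
go((.5496,-.2797,.0666))"
```

```text
time: 42.5
tool_pos: [0.5577, -0.278, 0.0928]
tool_rot: [3.114, -0.242, 0.159]
contact_force: [-0.4, 0.4, -0.7]
opening: 0.051
time: 42.75
tool_pos: [0.5577, -0.2781, 0.0887]
tool_rot: [3.114, -0.242, 0.159]
contact_force: [-0.6, 0.7, -0.4]
opening: 0.0508
t 42.75 pos [ 0.5577 -0.2781  0.0887] A [0.241 0.01 ] yaw 0.159 F [-0.6  0.7 -0.4] op 0.0508 q [-0.67  0.56  1.62  0.22  0.79  0.6 ]
 d [-13.3  -0.3  19.5] len 24
```

```bash
python3 - <<'E'
from ft import *
s=shot("scene","scene18");p,Rm,st=tool()
print(*fitl.fitl(s,st["tool_pos"],st["tool_rot"]))
g=p-GO*Rm[:,2]
for l in(-.2,-.1,0,.1): 
    M=Rm@fitl.json_M@R.from_euler("y",-l).as_matrix();print(l,"tips",proj("scene",[g+M@[0,k*.0275,-.077] for k in(-1,1)]).round(1).tolist())
S=np.array([.5445,-.279]);c,sn=np.cos(.16),np.sin(.16)
for x in(-.013,.013): print("rim x",x,proj("scene",[[S[0]+c*x-sn*y,S[1]+sn*x+c*y,.045] for y in(-.042,-.0275,.0275,.042)]).round(1).tolist())
G=cv2.cvtColor(s,cv2.COLOR_BGR2GRAY)
for r in range(208,240): print(r,138,"".join("%4d"%v for v in G[r,138:182]))
E
```

```text
fitl.py:10: RuntimeWarning: invalid value encountered in scalar divide
  obs.append([(w*yy).sum()/w.sum(),(w*xx).sum()/w.sum()])
Traceback (most recent call last):
  File "fitl.py", line 15, in fitl
    r=least_squares(res,[0,0]);return obs.round(1).tolist(),r.x.round(3),r.fun.round(1)
ValueError: Residuals are not finite in the initial point.
```

```bash
python3 - <<'E'
from ft import *
s=cv2.imread("pics/scene18.png");p,Rm,st=tool()
g=p-GO*Rm[:,2]
for l in(-.2,-.1,0,.1): 
    M=Rm@fitl.json_M@R.from_euler("y",-l).as_matrix();print(l,"tops",proj("scene",[g+M@[0,k*.0275,-.053] for k in(-1,1)]).round(1).tolist(),"tips",proj("scene",[g+M@[0,k*.0275,-.077] for k in(-1,1)]).round(1).tolist())
S=np.array([.5445,-.279]);c,sn=np.cos(.16),np.sin(.16)
for x in(-.013,.013): print("rim x",x,proj("scene",[[S[0]+c*x-sn*y,S[1]+sn*x+c*y,.045] for y in(-.042,-.0275,.0275,.042)]).round(1).tolist())
G=cv2.cvtColor(s,cv2.COLOR_BGR2GRAY)
for r in range(209,236): print(r,138,"".join("%4d"%v for v in G[r,138:182]))
E
```

```text
-0.2 tops [[219.8, 152.8], [215.0, 172.5]] tips [[224.4, 153.8], [219.7, 173.2]]
-0.1 tops [[221.3, 153.2], [216.5, 173.0]] tips [[226.6, 154.4], [221.8, 173.8]]
0 tops [[222.7, 153.6], [217.9, 173.4]] tips [[228.6, 154.9], [223.8, 174.4]]
0.1 tops [[224.0, 153.9], [219.1, 173.8]] tips [[230.5, 155.4], [225.6, 175.0]]
rim x -0.013 [[220.8, 147.7], [219.5, 152.9], [214.8, 172.4], [213.5, 177.5]]
rim x 0.013 [[227.3, 149.4], [226.0, 154.7], [221.1, 174.4], [219.8, 179.6]]
209 138  124 113 109 113 118 123 124 124 126 126 126 118  96  95 133 171 203 224 227 205 159 132 129 126 121 125 129 128 129 138 151 154 132  96 101 121 127 129 129 130 131 130 130 130
210 138  136 127 119 119 121 121 121 123 125 126 126 121 104  93 121 156 184 206 216 201 160 132 129 125 120 125 128 128 126 127 128 120  99  79  94 118 127 129 130 130 131 130 130 130
211 138  134 127 119 116 118 122 124 125 125 125 126 125 110  92 111 138 159 177 187 178 150 132 128 126 121 123 129 129 128 127 121 107  87  78  96 119 129 130 129 129 129 130 130 130
212 138  122 118 117 120 124 127 128 127 125 125 127 125 112  88  98 1
[... 3669 characters left out ...]
7 110  96  76  66  65  66  69  72  72  73  73  72  73  75  80  81  76  67  65  66  65  66  67  67  68  71  74  77  82  86  89  91  93  95  94  93
233 138  130 129 130 130 130 130 128 121 113 102  83  68  65  66  70  71  70  71  71  71  73  77  79  78  73  68  66  67  70  73  76  77  81  85  88  88  94  95  94  93  96  97  97 100
234 138  130 130 130 129 130 130 129 122 115 105  86  70  65  67  66  65  65  66  67  67  70  75  77  76  75  74  75  78  83  87  88  89  93  94  93  91  94  95  97 102 107 110 115 120
235 138  130 130 130 130 130 130 129 124 115 107  91  73  64  64  58  55  57  59  60  63  65  71  70  70  81  89  89  89  93  95  93  92  94  96  97 102 107 110 115 120 124 126 128 129
```

```bash
python3 -m inch '[[[-2,0,8,0],[-2,0,7,0],[0,0,0,0]]]'; python3 -m inch '[[[-3,0,-1,0],[-3,0,-1,0],[0,0,0,0]]]'; python3 -c "
from h import *
go((.5496,-.2797,.0656))"
```

```text
time: 43.18
tool_pos: [0.5572, -0.2784, 0.0725]
tool_rot: [3.115, -0.241, 0.158]
contact_force: [-0.1, 0.9, -0.1]
opening: 0.0513
time: 43.55
tool_pos: [0.5515, -0.2799, 0.0745]
tool_rot: [3.113, -0.243, 0.159]
contact_force: [0.2, 0.5, -1.4]
opening: 0.051
t 43.55 pos [ 0.5515 -0.2799  0.0745] A [0.242 0.01 ] yaw 0.159 F [ 0.2  0.5 -1.4] op 0.051 q [-0.68  0.57  1.65  0.24  0.75  0.58]
 d [-3.9 -0.7  8.2] len 9
```

Inside, no contact. I'll lower gently to the floor.

```bash
python3 -m inch '[[[-3,0,5,0],[0,0,0,0]]]'; python3 -m inch '[[[0,0,2,0],[0,0,0,0]]]'; python3 -m inch '[[[0,0,2,0],[0,0,0,0]]]'
```

```text
time: 43.8
tool_pos: [0.5494, -0.28, 0.0679]
tool_rot: [3.114, -0.242, 0.159]
contact_force: [1.0, 0.1, -0.9]
opening: 0.0509
time: 44.05
tool_pos: [0.5501, -0.2799, 0.0662]
tool_rot: [3.114, -0.242, 0.159]
contact_force: [0.1, -0.9, -0.3]
opening: 0.0509
time: 44.3
tool_pos: [0.5507, -0.2799, 0.0644]
tool_rot: [3.114, -0.242, 0.159]
contact_force: [0.4, -0.0, -1.5]
opening: 0.0509
```

```bash
python3 -m inch '[[[-1,0,2,0],[0,0,0,0]]]'; python3 -m inch '[[[0,0,1,0],[0,0,0,0]]]'; python3 -m inch '[[[0,0,1,0],[0,0,0,0]]]'
```

```text
time: 44.55
tool_pos: [0.5501, -0.2801, 0.0622]
tool_rot: [3.114, -0.242, 0.159]
contact_force: [-0.6, 0.4, -0.7]
opening: 0.0506
time: 44.8
tool_pos: [0.5505, -0.2801, 0.0614]
tool_rot: [3.113, -0.242, 0.159]
contact_force: [0.8, 1.4, -1.1]
opening: 0.051
time: 45.05
tool_pos: [0.5507, -0.2801, 0.0604]
tool_rot: [3.113, -0.242, 0.159]
contact_force: [0.1, 0.3, -0.1]
opening: 0.0512
```

```bash
python3 -m inch '[[[-1,0,2,0],[0,0,0,0]]]'; python3 -m inch '[[[0,0,2,0],[0,0,0,0]]]'; python3 -m inch '[[[0,0,1,0],[0,0,0,0]]]'
```

```text
time: 45.3
tool_pos: [0.5501, -0.2802, 0.0581]
tool_rot: [3.114, -0.242, 0.159]
contact_force: [0.5, -0.3, 0.0]
opening: 0.0511
time: 45.55
tool_pos: [0.551, -0.2805, 0.0567]
tool_rot: [3.113, -0.243, 0.159]
contact_force: [-0.4, -0.4, 2.2]
opening: 0.0507
time: 45.8
tool_pos: [0.5515, -0.2806, 0.0562]
tool_rot: [3.112, -0.244, 0.159]
contact_force: [-0.9, 0.4, 5.0]
opening: 0.0511
```

```bash
python3 -m inch '[[[0,0,-1,0],[0,0,0,0]]]'; python3 -m inch '[[[0,0,0,0],[0,0,0,0],[0,0,0,0],[0,0,0,0],[0,0,0,0],[0,0,0,0]]]' -1 15;  python3 -c "
from h import *
go()"
```

```text
time: 46.05
tool_pos: [0.5509, -0.2804, 0.0565]
tool_rot: [3.113, -0.243, 0.159]
contact_force: [-0.6, -0.0, 1.8]
opening: 0.051
time: 46.8
tool_pos: [0.5508, -0.2803, 0.0564]
tool_rot: [3.113, -0.242, 0.159]
contact_force: [0.1, -0.4, -0.3]
opening: 0.0915
t 46.8 pos [ 0.5508 -0.2803  0.0564] A [0.241 0.01 ] yaw 0.159 F [ 0.1 -0.4 -0.3] op 0.0915 q [-0.68  0.59  1.67  0.25  0.71  0.56]
```

```bash
python3 -m inch '[[[5,0,-19,0],[7,0,-29,0],[12,0,-48,0],[12,0,-48,0],[-30,-50,-10,0],[-30,-50,-10,0],[-30,-50,-10,0],[0,0,0,0],[0,0,0,0]]]'; python3 - <<'E'
from h import *
go()
s=shot("scene","scene20");t=shot("top","top20")
for n in("tongs","stand","new_cap","old_cap","collar","teether","bottle","cream","monitor"):
    for c in("scene","top"): print(n,c,[(np.round(b["at"],1).tolist(),round(b["conf"],2)) for b in place_of(c,n)])
for c in("scene","top"):
    a=cv2.imread(f"pics/{c}0.png").astype(int);b=(s if c=="scene" else t).astype(int)
    d=(cv2.GaussianBlur(np.abs(a-b).sum(2).astype(np.uint8),(0,0),1)>35).astype(np.uint8)
    n,l,st,ce=cv2.connectedComponentsWithStats(d)
    print(c,"changes",[(st[i,:5].tolist()) for i in range(1,n) if st[i,4]>12])
print("tongs upright pred: scene grips",proj("scene",[[.5444-.16*k*0,-.279+k*.019,.085] for k in(-1,1)]).round(1).tolist())
E
```

```text
time: 47.92
tool_pos: [0.4351, -0.1426, 0.2089]
tool_rot: [3.112, -0.244, 0.159]
contact_force: [0.5, 0.4, 0.1]
opening: 0.092
t 47.92 pos [ 0.4351 -0.1426  0.2089] A [0.243 0.009] yaw 0.159 F [0.5 0.4 0.1] op 0.092 q [-0.59  0.11  1.91  0.18  0.92  0.74]
tongs scene [([240.7, 156.8], 0.86), ([212.8, 161.0], 0.54)]
tongs top [([205.0, 379.8], 0.57), ([156.7, 382.2], 0.57)]
stand scene [([200.0, 151.9], 0.83), ([228.4, 167.3], 0.55)]
stand top [([259.6, 391.5], 0.94), ([205.9, 371.7], 0.93)]
new_cap scene [([214.2, 255.4], 0.47)]
new_cap top [([212.8, 260.1], 0.73)]
old_cap scene []
old_cap top [([229.5, 258.5], 0.58), ([257.7, 148.5], 0.26)]
collar scene [([181.7, 332.0], 0.47)]
collar top [([256.3, 150.5], 0.52)]
teether scene [([176.3, 286.1], 0.55)]
teether top [([285.3, 209.5], 0.56), ([125.2, 334.5], 0.3), ([243.1, 143.9], 0.19)]
bottle scene [([258.4, 350.0], 0.62)]
bottle top [([139.4, 167.5], 0.94)]
cream scene [([282.0, 197.0], 0.77), ([193.4, 256.3], 0.34)]
cream top [([124.8, 334.8], 0.81), ([203.9, 381.3], 0.61)]
monitor scene [([278.3, 279.9], 0.66)]
monitor top [([130.5, 248.5], 0.82)]
scene changes [[28, 0, 80, 111, 4131], [157, 0, 97, 131, 7006], [229, 0, 79, 114, 4299], [217, 125, 11, 18, 118], [184, 132, 5, 16, 44], [253, 190, 7, 5, 27], [333, 191, 13, 15, 156], [247, 211, 16, 17, 212]]
top changes [[253, 191, 22, 28, 344], [149, 216, 13, 17, 150], [145, 221, 6, 7, 33], [251, 220, 16, 16, 207], [282, 236, 163, 148, 9546], [191, 356, 79, 28, 1654], [386, 367, 26, 17, 321]]
tongs upright pred: scene grips [[210.9, 154.4], [209.1, 168.5]]
```

```bash
python3 -c "
from cell import *
print(hand_in())"
```

```text
the job is handed in; nothing more can be done
None
```

The job is done and handed in at about 48 s of the 64 s allowed.

**What I did:**
- **Older cap:** I took the white tongs from the grey stand and brought the cap out from under the roof with the tongs leaned about 27 degrees. I carried it forward and pushed it gently against the front lip.
- **Fresh cap:** I lifted it from the tray with the tongs upright and set it down behind the older one.
- **Tongs:** I put them back upright in their stand and moved the robot clear.

The grip was limited to 22 N, which by the given figures is about 4 N at each jaw. Neither cap showed any sign of slipping or dropping.

**Last checks, from the camera pictures:**
- **Older cap:** its centre is at shelf x of about -44 mm, which is where it sits when touching the lip.
- **Gap:** the fresh cap is about 10–11 mm behind it, under the 15 mm limit.
- **Everything else:** comparing before and after pictures, only the caps and the robot had changed. The tongs and stand look as they did at the start, and the bystanders have not moved.

**What was not perfect:**
- The fresh cap is about 4 mm sideways of the older one. I left it, because gripping it again carried more risk than the small offset.
- On the first try at returning the tongs, the jaws touched the stand rim with about 14 N. The tongs tipped and slid a little in the gripper. I lifted, shifted about 8 mm, and they went in cleanly.
- The camera estimates of how much the tongs leaned disagreed with each other by up to about 0.1 rad, so I relied on contact force for that last insertion.

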